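Hold a batten in the saw board for the cut

TASK

Get the dark batten ready to be sawn to length: first swing the red length stop down over the front of the saw board's fence, then lay the dark batten flat on the board along the fence, its long side touching the fence and its end up against the side of the stop. Finish while holding it there with one firm push that goes forward into the fence and down onto the board at once (nothing is let go at the end; the arm stays pushing). Leave everything else on the counter where it lies.

Things in the scene. Friction and masses are not known exactly. Their poses are not given: they have to be found in the camera images.
- saw_board: plywood base of the saw board, screwed to the counter, 150 (x) x 240 (y) x 12 mm thick; origin at the centre of its underside on the counter; x points away from the robot towards the fence, y (to the left) runs along the fence, z up. The batten must lie on its top, 12 mm above the counter
- fence: pale wooden fence fixed across the far side of the board, 22 mm thick, 240 long, 40 high above the board's top, with a 3 mm saw slot at y = -35 mm; origin at the foot of its working face (towards the robot), on the board's top, at mid length; x points away from the robot into the fence, y along it to the left. Flush batten: its centre is at x = -17 mm
- stop_block: aluminium carriage clamped on the fence; fixed. Origin at the foot of the fence's working face, in the plane of the stop's side that the batten's end butts against; axes as the fence. The stop, when down, fills y 0 to 12, x -47 to -3, z 5 to 61 mm; the batten belongs at y < 0 (centre at y = -75). Bearing cheeks stand on the fence only (y -8 to 20, x 0 to 28, up to z = 64 mm)
- stop_hinge (a point): centre of the stop's hinge pin, which lies along the fence's y: 12 mm behind the fence's working face, 54 mm above the board's top, in the middle of the stop's 12 mm thickness
- flip_stop (a joint): angle of the red length stop about its pin, rad: 0 = fully down in front of the fence, on its end stop; 2.75 = thrown back. It starts leaning back, at 2.45 to 2.7. Past the dead point, about 2.0, it drops down by its own weight (90 g) in about a second. Push it over from behind, towards the robot, or pinch it across its 12 mm
- stop_tip (a point): middle of the free end of the red stop, a plate 12 mm thick (along the fence) and 44 mm wide; this end is about 60 mm from the pin. Up: it points upwards, some 60 mm above the pin (about 125 mm above the counter). Down: it points down, 5 mm above the board
- dark_batten: dark brown hardwood batten, the workpiece, 34 (x) x 150 (y) x 22 (z) mm, about 0.1 kg, both ends and all sides alike; origin at the centre of its underside, long axis is y; it slides easily on the waxed board (friction about 0.35)
- dark_batten_mid (a point): centre of the dark batten
- pale_batten: pale batten of the same size, not to be used; origin at the centre of its underside, long axis is y
- back_saw: small saw, 310 mm long, with brass back and turned wooden handle, lying flat at the front left; origin under its brass back, near the handle
- solvent: dark half-litre can, 47 x 73 x 154 mm, behind the board; origin at the centre of its underside
- offcut: short dark offcut, 34 x 41 x 22 mm, lying behind the board; origin at the centre of its underside
- pencil: yellow pencil, 150 mm long, lying behind the board; origin at the centre of its underside

How it is judged:
By the outcome, as a careful person would: the job done as asked, in the order asked, and still so for the second after the job is handed in, while the arm keeps its last pose, push and grip.
It also fails if it takes over 58 s, if anything falls off the work surface, if the arm or the gripper's body presses on something with over 40 N, if the wrist force passes 120 N, or if a joint passes its speed limit or range.

ROBOT

A 6-joint arm with a two-finger parallel gripper is mounted at the origin on a cart in front of the work surface, level with it; the furniture and walls round the work are solid. World frame = base frame: x ahead of the robot, y to its left, z up, the work surface at z = 0. Lengths are in m, angles in rad, forces in N, time in s.
With the tool pointing down it reaches from about 0.275 to 0.85 m from the base axis. Payload 5.2 kg.
Tool frame: the origin (TCP) lies at the very end of the fingers, on their centre line; the grasp point (between the pads) lies 19 mm behind it; z points along the fingers, x is the direction in which the jaws open and shut, and the axes are right-handed (so a half turn about z gives the same grasp; the last joint's range is limited). The gripper opens to 85 mm and grips with 20 to 120 N. Pads are 22 mm wide; open, the fingers measure 114 mm over their backs; the gripper's body (76 mm by 85 mm) begins 54 mm behind the grasp point. The pads swing forward as they close: fully open they stand 13 mm farther back than shut.
Start: joints at [0.981, 0.259, 1.535, -0, 1.348, -0.203], TCP at [0.207, 0.509, 0.231] pointing down, gripper open.
Joint ranges: [-3.14, 3.14], [-0.91, 2.08], [0.19, 2.58], [-1.22, 4.36], [0.22, 2.71], [-3.12, 3.12]. Speed limits (rad/s): [2.57, 2.57, 3.14, 3.14, 3.14, 3.14].

INTERFACE

Orientations are given as a rotation vector (axis times angle).
In Python, from plant import sensors, viewer, finish_job gives the robot as it stands.
- The arm moves only by the tool servo_tool, never from a script. Its argument "series" is a list of rows, each an object of numbers: "tx", "ty", "tz": the shift along the tool's x, y, z in cm; "turn": the turn about the tool's z in degrees. A call has 1 to 5 rows; each row shifts and turns the commanded pose from where the row before left it, along the tool's axes as they then stand; what a row does not reach is not made up. A row lasts 1/12 s, in which the tool goes at most 41.7 mm and 7.16 degrees, less where a joint would pass 70% of its speed; a pose out of reach is approached as far as the arm can. A call is refused whole if a number of a shift passes 4.17 or a number of a turn 7.16, either way. A call with a gripper value outside its range is refused whole. "grip" is the finger opening in cm, from 0 to 8.54, set as the call begins (left out, the last holds). The fingers move at their own pace and stop on an object; "newtons" is the grip in N (left out, the last holds). Time passes only in rows, so rows that do not move let the fingers close. It gives the time, the measured TCP pose, the force and the opening at its end, in the units of the state.
- sensors.observe(): the state, without advancing time (a new reading comes with each control period).
- viewer.get_image(name): name is "side" or "top"; returns a dict with "img" (384x512x3 uint8, red, green, blue), "intrinsics" (3x3 intrinsics, pixels), "distortion" ([k1, k2, p1, p2, k3] as OpenCV has them; the pictures are not rectified), "rvec" (rotation vector, rad) and "tvec" (3), from world to camera coordinates, as OpenCV has them. Camera axes: x right, y down, z forward; pixel columns grow to the right and rows downward; lengths in m; the calibration is good to about 2 mm. A picture is of the moment at which its call begins. There is no depth.
- finish_job(): hands the job in, once; it reports no verdict.
The state is a dict: "t": time; "qpos": joint angles; "joint_velocities": joint speeds; "joint_torque": joint torques, N m; "ee_pos": TCP position; "ee_rot": TCP orientation; "wrist_force": force on the tool from outside, world axes, zero at the start; "ft_torque": the same for the moment, N m; "gripper_width": opening from 0.0 (shut) to 1.0 (fully open).
Only numpy, scipy, OpenCV 4.12 (cv2) and the standard library are available. Lean on these libraries where they do the work, as an engineer would, in place of code of your own. Each camera call takes 0.05 s, during which the arm holds its last target.

## Working session

There is one attempt and no reset: what is moved stays moved. The work goes in short steps, Python scripts to look and compute and a tool call to move; the robot and the scene stay as the last step left them, time stands still between calls to the robot, and variables do not carry over. Pictures are saved under pics/ and viewed, and the job is handed in when it is done.

Besides the shell and the picture viewer there is one more tool, called after "Call:" as a command line: name --argument value ..., lists and objects as JSON in quotes. servo_tool: Moves the arm, as the interface text tells. Its arguments: {"type":"object","properties":{"series":{"type":"array","items":{"type":"object","properties":{"tx":{"type":"number"},"ty":{"type":"number"},"tz":{"type":"number"},"turn":{"type":"number"}}}},"grip":{"type":"number"},"newtons":{"type":"number"}},"required":["series"]}

```bash
mkdir -p pics; ls
cat > h.py <<'E'
import numpy as np, cv2
from plant import sensors, viewer
def grab(n,tag):
    d=viewer.get_image(n); cv2.imwrite(f'pics/{tag}.png',d['img'][:,:,::-1])
    np.savez(f'pics/{tag}.npz',**{k:np.array(v) for k,v in d.items()}); return d
def load(tag): return dict(np.load(f'pics/{tag}.npz'))
def ray(d,uv):
    K=np.array(d['intrinsics'],float);D=np.array(d['distortion'],float)
    p=cv2.undistortPoints(np.array(uv,float).reshape(-1,1,2),K,D).reshape(-1,2)
    R,_=cv2.Rodrigues(np.array(d['rvec'],float));t=np.array(d['tvec'],float).ravel()
    o=-R.T@t; v=np.c_[p,np.ones(len(p))]@R
    return o,v
def onz(d,uv,z):
    o,v=ray(d,uv); s=(z-o[2])/v[:,2]; return o+v*s[:,None]
def proj(d,P):
    return cv2.projectPoints(np.array(P,float).reshape(-1,1,3),np.array(d['rvec'],float),np.array(d['tvec'],float),np.array(d['intrinsics'],float),np.array(d['distortion'],float))[0].reshape(-1,2)
E
python3 - <<'E'
from h import *
for n in('side','top'):
    d=grab(n,n+'0'); R,_=cv2.Rodrigues(np.array(d['rvec'],float)); print(n,-R.T@np.array(d['tvec']).ravel(), R[2])
print(sensors.observe())
E
```

```text
pics
side [ 0.06383902 -1.49463328  0.70002869] [ 0.31478144  0.87990703 -0.35591609]
top [0.45022423 0.00899346 1.24510911] [ 0.1049882   0.00524223 -0.99445965]
{'t': 0.1, 'qpos': array([ 9.81211085e-01,  2.59271106e-01,  1.53599209e+00,  1.65768567e-05,
        1.34800388e+00, -2.02797890e-01]), 'joint_velocities': array([-8.47407858e-04, -6.04233254e-05, -2.27772673e-03,  3.72440631e-05,
        1.24136849e-03,  2.16271547e-04]), 'joint_torque': array([ 1.59607840e-03, -4.46969390e+01, -2.91245896e+01, -4.70206487e-04,
        6.31325689e-03, -8.15072963e-05]), 'ee_pos': array([0.20716612, 0.50897115, 0.2305499 ]), 'ee_rot': array([ 2.60645593e+00,  1.75273733e+00, -2.44261748e-03]), 'wrist_force': array([ 0.00265906, -0.22622205, -0.41006333]), 'ft_torque': array([ 0.04444404,  0.00502798, -0.04073308]), 'gripper_width': 1.0056289385332502}
```

View pics/top0.png

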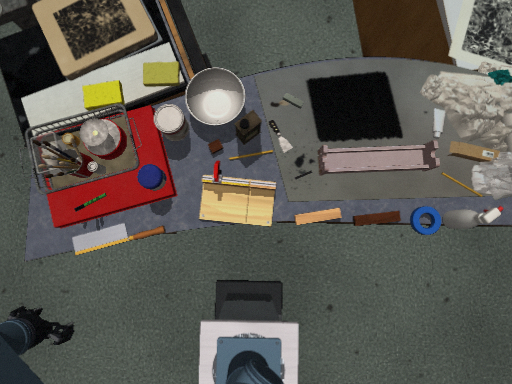

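View pics/side0.png

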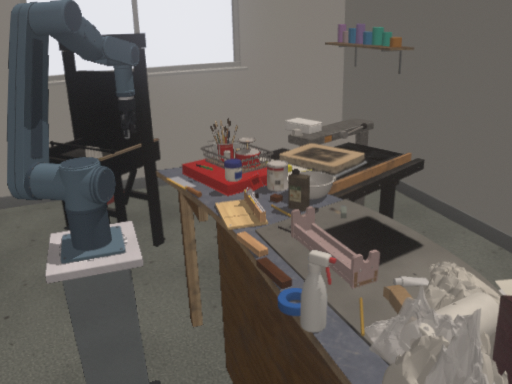

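The top view shows the board at about (237,203), the red stop at (217,170), the pale batten at (318,216) and the dark batten at (377,218). I'll zoom in on these.

Run:
```python
from h import *
a=cv2.imread('pics/top0.png')
cv2.imwrite('pics/z1.png',cv2.resize(a[145:235,190:290],None,fx=7,fy=6.6,interpolation=cv2.INTER_CUBIC)[:600])
cv2.imwrite('pics/z2.png',cv2.resize(a[190:240,290:420],None,fx=6,fy=6,interpolation=cv2.INTER_CUBIC))
b=cv2.imread('pics/side0.png')
cv2.imwrite('pics/z3.png',cv2.resize(b[165:295,200:350],None,fx=5,fy=4.6,interpolation=cv2.INTER_CUBIC))
d=load('top0')
h=cv2.cvtColor(a,cv2.COLOR_BGR2HSV)
m=((h[...,0]<15)&(h[...,1]>100)&(h[...,2]<120)).astype(np.uint8); m[:, :340]=0;m[:,410:]=0;m[:205]=0;m[230:]=0
n,l,s,c=cv2.connectedComponentsWithStats(m); k=1+np.argmax(s[1:,4]); print(s[k],c[k])
r=cv2.minAreaRect(np.argwhere(l==k)[:,::-1].astype(np.float32)); print(r)
bx=cv2.boxPoints(r); P=onz(d,bx,0.022);print(bx,P); print(onz(d,[c[k]],.022))
print(onz(d,[[200,222],[272,224],[203,181],[275,184]],.012))
print([h[y,x].tolist() for x,y in((377,218),(365,219),(217,165),(217,175),(318,216))])
```

```text
[353 211  47  15 473] [376.44820296 218.2410148 ]
((376.02386474609375, 218.7030792236328), (11.099918365478516, 46.5028190612793), 83.2901611328125)
[[352.28323 215.90785]
 [398.46756 210.47441]
 [399.7645  221.4983 ]
 [353.58017 226.93175]] [[ 0.49920254 -0.33048666  0.022     ]
 [ 0.52004461 -0.48244976  0.022     ]
 [ 0.48404835 -0.48594725  0.022     ]
 [ 0.46335191 -0.33443237  0.022     ]]
[[ 0.49316505 -0.40963368  0.022     ]]
[[ 0.46924548  0.1686903   0.012     ]
 [ 0.46762034 -0.06864608  0.012     ]
 [ 0.60561879  0.16330772  0.012     ]
 [ 0.60044268 -0.07679248  0.012     ]]
[[10, 168, 76], [10, 159, 64], [0, 229, 166], [1, 250, 100], [15, 131, 210]]
```

```bash
ls pics
```

```text
side0.npz
side0.png
top0.npz
top0.png
z1.png
z2.png
z3.png
```

View pics/z1.png

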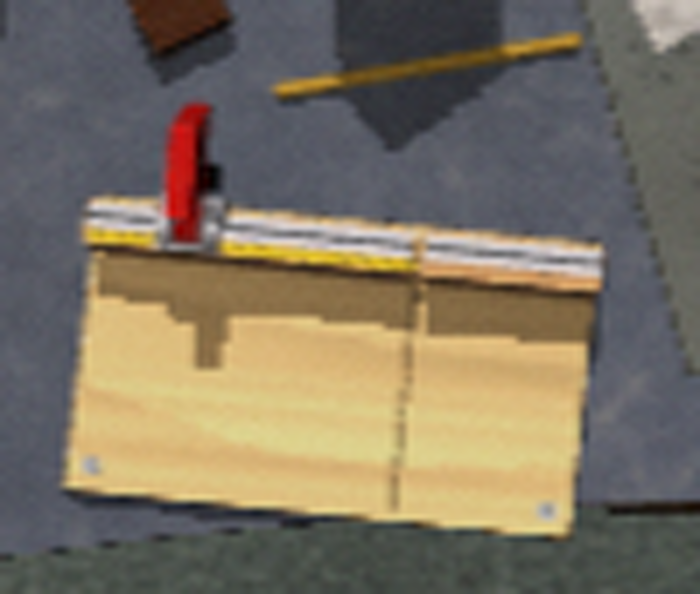

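View pics/z2.png

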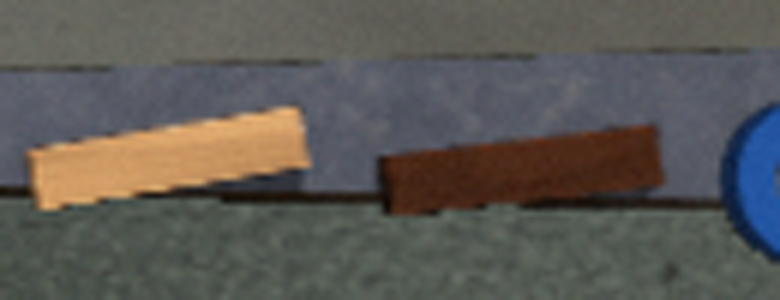

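View pics/z3.png

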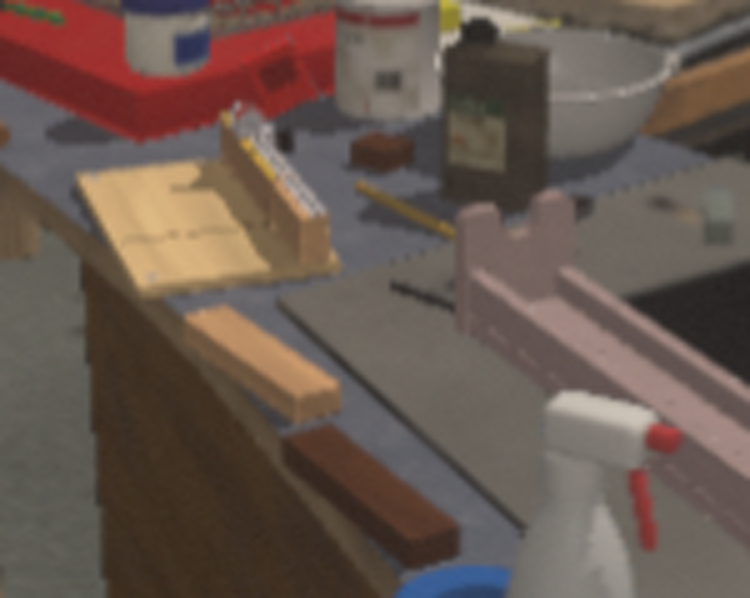

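Run:
```python
from h import *
d=load('top0')
def z1(p): p=np.array(p,float); return np.c_[(p[:,0]+.5)/7-.5+190,(p[:,1]+.5)/6.6-.5+145]
def z2(p): p=np.array(p,float); return (p+.5)/6-.5+[290,190]
B=onz(d,z1([[65,488],[570,538],[92,250],[598,292]]),.012);print('board FL FR, footL footR\n',B)
F=onz(d,z1([[88,230],[600,270]]),.052);print('fence top',F)
v=F[0]-F[1];print('yaw',np.arctan2(-v[0],v[1]))
v=B[0]-B[1];print('yawfront',np.arctan2(-v[0],v[1]),np.linalg.norm(v))
v=B[2]-B[3];print('yawfoot',np.arctan2(-v[0],v[1]),np.linalg.norm(v))
v=B[0]-B[2];print(np.linalg.norm(v))
print('slot',onz(d,z1([[395,505],[415,305]]),.012))
print('stop near hinge',onz(d,z1([[170,240],[198,240]]),.073),'tip',onz(d,z1([[185,105],[210,105]]),.125))
T=onz(d,z2([[655,127],[661,186],[388,157],[395,213]]),.022);print('bat',T,T.mean(0))
v=T[2]-T[0];print(np.arctan2(-v[0],v[1]),np.linalg.norm(v)); v=T[3]-T[1];print(np.arctan2(-v[0],v[1]),np.linalg.norm(v))
T=onz(d,z2([[300,108],[310,165],[30,150],[38,210]]),.022);print('pale',T.mean(0))
```

```text
board FL FR, footL footR
 [[ 0.48062049  0.17285108  0.012     ]
 [ 0.46070021 -0.06545229  0.012     ]
 [ 0.6007148   0.16409785  0.012     ]
 [ 0.58431045 -0.07700107  0.012     ]]
fence top [[ 0.60564632  0.16124111  0.052     ]
 [ 0.59077379 -0.07499166  0.052     ]]
yaw -0.06287412836955202
yawfront -0.08339820058691111 0.2391345146461673
yawfoot -0.06793522381513736 0.2416563511387485
0.12041287998380058
slot [[0.47539809 0.01713892 0.012     ]
 [0.57595011 0.00976451 0.012     ]]
stop near hinge [[0.59882499 0.12125591 0.073     ]
 [0.59908289 0.10857677 0.073     ]] tip [[0.65515017 0.11164859 0.125     ]
 [0.65536833 0.10076673 0.125     ]]
bat [[ 0.51915855 -0.48336035  0.022     ]
 [ 0.48703389 -0.48596312  0.022     ]
 [ 0.4998484  -0.33693843  0.022     ]
 [ 0.46948253 -0.34048829  0.022     ]] [ 0.49388084 -0.41168755  0.022     ]
0.13112351229962624 0.14768974282144712
0.12006842112373166 0.14652978223205118
pale [ 0.49678812 -0.21773358  0.022     ]
```

Run:
```python
from h import *
d=load('top0')
print('can',onz(d,[[236,118],[247,107],[262,122],[248,138]],.154), 'offcut',onz(d,[[215,147]],.022),'jar',onz(d,[[170,118],[150,177]],.1))
# plan to behind stop
p=np.array([.207,.509,.231]);t=np.array([.707,.108,.231]);a=-.07
print('delta',t-p)
a0=np.arctan2(.926,.377);X=np.array([np.cos(a0),np.sin(a0)]);Y=np.array([np.sin(a0),-np.cos(a0)])
for w in ([.3,.15],[.707,.108]): print(np.array([X@(np.array(w)-p[:2]),Y@(np.array(w)-p[:2])])*100)
```

```text
can [[ 0.780454    0.05275755  0.154     ]
 [ 0.81516793  0.02042452  0.154     ]
 [ 0.76967921 -0.0255362   0.154     ]
 [ 0.71983091  0.0154511   0.154     ]] offcut [[0.71957872 0.12578925 0.022     ]] jar [[0.79279614 0.2632767  0.1       ]
 [0.60369988 0.31734605 0.1       ]]
delta [ 0.5   -0.401  0.   ]
[-29.74317486  22.15047515]
[-18.28621188  61.42983359]
```

Call:
servo_tool --series '[{"turn": 7.1,"ty": 1,"tx": -2},{"turn": 7.1,"ty": 1,"tx": -3},{"turn": 7.1,"tx": -3},{"turn": 7.1,"tx": -3},{"turn": 7.1,"tx": -3}]' --grip 0

```text
validation failed for argument at $.se...
```

Call:
servo_tool --series '[{"tx": -2,"ty": 1,"tz": 0,"turn": 7},{"tx": -3,"ty": 1,"tz": 0,"turn": 7},{"tx": -3,"ty": 0,"tz": 0,"turn": 7},{"tx": -3,"ty": 0,"tz": 0,"turn": 7},{"tx": -3,"ty": 0,"tz": 0,"turn": 7}]' --grip 0

```text
t: 0.52
ee_pos: [0.1415, 0.389, 0.2307]
ee_rot: [3.016, 0.876, -0.001]
wrist_force: [0.2, 0.4, 0.4]
gripper_width: 0.3
```

Call:
servo_tool --series '[{"tx": 2,"ty": 3,"tz": 0,"turn": 7},{"tx": 2,"ty": 3,"tz": 0,"turn": 7},{"tx": 2,"ty": 3,"tz": 0,"turn": 7},{"tx": 2,"ty": 3,"tz": 0,"turn": 7},{"tx": 2,"ty": 3,"tz": 0,"turn": 7}]'

```text
t: 0.93
ee_pos: [0.2841, 0.2818, 0.2312]
ee_rot: [-3.141, 0.067, -0.0]
wrist_force: [-0.1, 0.6, 0.1]
gripper_width: -0.001
```

Call:
servo_tool --series '[{"tx": 2,"ty": 3,"tz": 0,"turn": 1.4},{"tx": 3.5,"ty": 1,"tz": 0,"turn": 0},{"tx": 4,"ty": 0,"tz": 0,"turn": 0},{"tx": 4,"ty": 0,"tz": 0,"turn": 0},{"tx": 3,"ty": 0,"tz": 0,"turn": 0}]'

```text
t: 1.35
ee_pos: [0.4488, 0.2318, 0.2311]
ee_rot: [3.14, -0.1, 0.001]
wrist_force: [-0.4, 0.9, 1.5]
gripper_width: -0.0
```

Call:
servo_tool --series '[{"tx": 3.5,"ty": 2,"tz": 0,"turn": 0},{"tx": 3.5,"ty": 2,"tz": 0,"turn": 0},{"tx": 3.5,"ty": 2,"tz": 0,"turn": 0},{"tx": 3.5,"ty": 2,"tz": 0,"turn": 0},{"tx": 3.5,"ty": 2,"tz": 0,"turn": 0.4}]'

```text
t: 1.77
ee_pos: [0.6155, 0.1209, 0.2306]
ee_rot: [-3.14, 0.109, 0.002]
wrist_force: [-0.1, 0.4, 0.2]
gripper_width: -0.0
```

Call:
servo_tool --series '[{"tx": 3.5,"ty": 0.4,"tz": 0,"turn": 0},{"tx": 3.5,"ty": 0.2,"tz": 0,"turn": 0},{"tx": 2,"ty": 0,"tz": 0,"turn": 0},{"tx": 0,"ty": 0,"tz": 0,"turn": 0},{"tx": 0,"ty": 0,"tz": 0,"turn": 0}]'

```text
t: 2.18
ee_pos: [0.7039, 0.1096, 0.2294]
ee_rot: [3.14, -0.11, -0.004]
wrist_force: [0.1, 0.3, -0.1]
gripper_width: -0.002
```

Run:
```python
from h import *
for n in('side','top'): grab(n,n+'1')
a=cv2.imread('pics/top1.png')[60:235,150:320]; b=cv2.imread('pics/side1.png')[120:260,180:340]
o=np.hstack([cv2.resize(a,(400,412)),cv2.resize(b,(400,412))]); cv2.imwrite('pics/c1.png',o)
print(sensors.observe()['ee_pos'])
```

```text
[0.70267916 0.11034863 0.23070099]
```

View pics/c1.png

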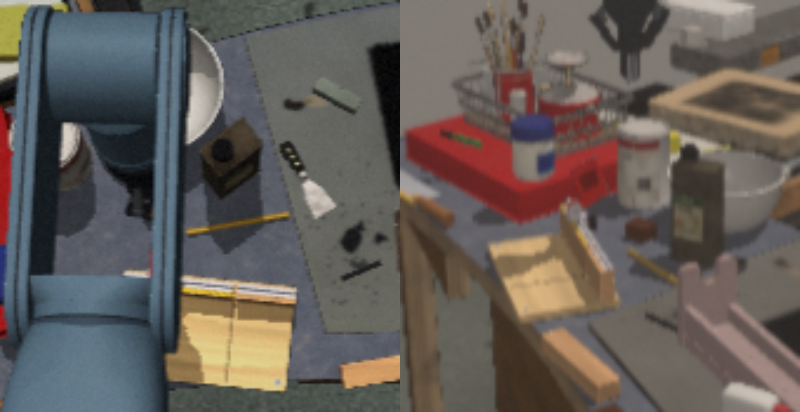

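The top view's arm hides the stop. The side view shows the closed fingers (about (625,60) in the composite) above and behind it, clear of the can. I'll go down behind the stop and sweep it over.

Call:
servo_tool --series '[{"tx": 0,"ty": 0,"tz": 3,"turn": 0},{"tx": 0,"ty": 0,"tz": 3.5,"turn": 0},{"tx": 0,"ty": 0,"tz": 3,"turn": 0},{"tx": 0,"ty": 0,"tz": 2.6,"turn": 0},{"tx": 0,"ty": 0,"tz": 0,"turn": 0}]'

```text
t: 2.7
ee_pos: [0.6985, 0.1106, 0.1043]
ee_rot: [3.139, -0.107, -0.018]
wrist_force: [-0.9, -0.3, -0.6]
gripper_width: -0.002
```

Call:
servo_tool --series '[{"tx": -1,"ty": 0,"tz": 0,"turn": 0},{"tx": -1,"ty": 0,"tz": 0,"turn": 0},{"tx": -1,"ty": 0,"tz": 0,"turn": 0},{"tx": -1,"ty": 0,"tz": 0,"turn": 0},{"tx": 0,"ty": 0,"tz": 0,"turn": 0}]'

```text
t: 3.12
ee_pos: [0.6624, 0.1136, 0.113]
ee_rot: [-3.14, 0.107, -0.002]
wrist_force: [-0.0, -0.6, 1.4]
gripper_width: 0.005
```

Run:
```python
from h import *
grab('side','side2')
b=cv2.imread('pics/side2.png')[140:240,200:320]
cv2.imwrite('pics/c2.png',cv2.resize(b,None,fx=6,fy=6,interpolation=cv2.INTER_CUBIC))
s=sensors.observe();print(s['ee_pos'],s['wrist_force'])
```

```text
[0.66353283 0.11341125 0.11290427] [ 0.4897675  -0.35093223  0.89774961]
```

View pics/c2.png

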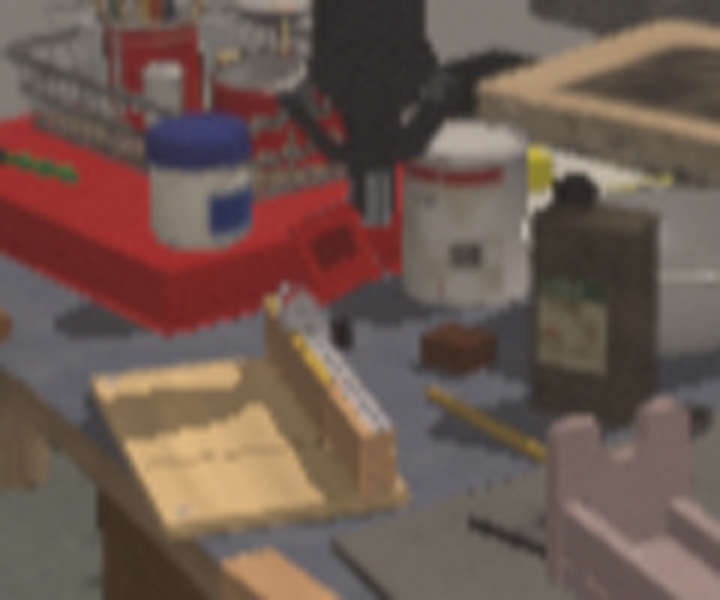

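The side view shows the red stop at about (335,250) still leaning back, with the closed fingertips just behind it at (375,210). I'll push on.

Call:
servo_tool --series '[{"tx": -0.5,"ty": 0,"tz": 0.7,"turn": 0},{"tx": -0.8,"ty": 0,"tz": 0,"turn": 0},{"tx": -0.8,"ty": 0,"tz": 0,"turn": 0},{"tx": -0.8,"ty": 0,"tz": 0,"turn": 0},{"tx": 0,"ty": 0,"tz": 0,"turn": 0}]'

```text
t: 3.58
ee_pos: [0.6495, 0.1144, 0.1161]
ee_rot: [-3.138, 0.109, -0.059]
wrist_force: [17.4, 0.4, 30.2]
gripper_width: 0.0
```

Call:
servo_tool --series '[{"tx": -0.7,"ty": 0,"tz": 0,"turn": 0},{"tx": -0.7,"ty": 0,"tz": 0,"turn": 0},{"tx": -0.5,"ty": 0,"tz": 0,"turn": 0},{"tx": 0,"ty": 0,"tz": 0,"turn": 0}]'

```text
t: 3.92
ee_pos: [0.6366, 0.1154, 0.1217]
ee_rot: [-3.137, 0.109, -0.082]
wrist_force: [20.1, -0.0, 49.7]
gripper_width: -0.002
```

Run:
```python
from h import *
grab('side','side3')
b=cv2.imread('pics/side3.png')[140:240,200:320]
cv2.imwrite('pics/c3.png',cv2.resize(b,None,fx=6,fy=6,interpolation=cv2.INTER_CUBIC))
s=sensors.observe();print(s['ee_pos'],s['wrist_force'])
```

```text
[0.63663891 0.11546184 0.12166566] [20.55760544 -1.02420822 50.03800385]
```

View pics/c3.png

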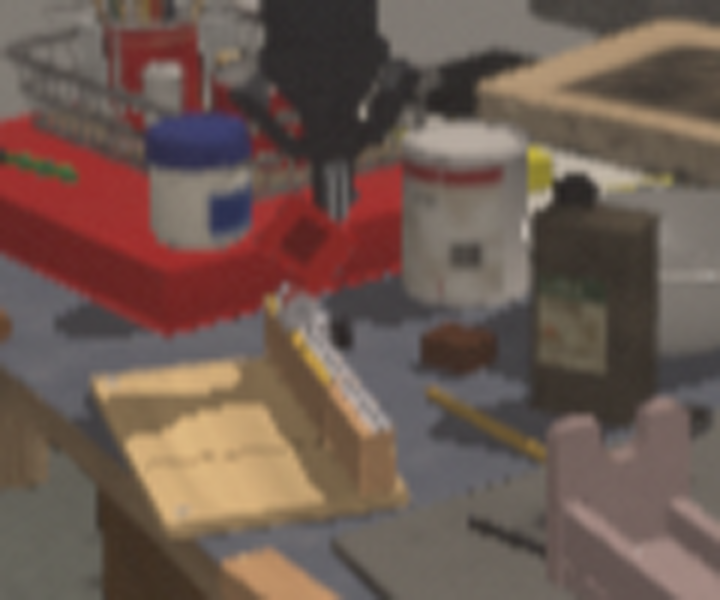

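The stop has turned partway. The fingertips are riding on its upper edge and pressing down (50 N vertical), so I'll back off and push lower down, behind its back corner.

Call:
servo_tool --series '[{"tx": 1,"ty": 0,"tz": -1.5,"turn": 0},{"tx": 2,"ty": 0,"tz": -1,"turn": 0},{"tx": 3,"ty": 0,"tz": 0,"turn": 0},{"tx": 1.5,"ty": 0,"tz": 0,"turn": 0},{"tx": 0,"ty": 0,"tz": 0,"turn": 0}]'

```text
t: 4.38
ee_pos: [0.6941, 0.1102, 0.1287]
ee_rot: [3.14, -0.11, 0.006]
wrist_force: [-0.2, -0.1, -0.7]
gripper_width: 0.001
```

Run:
```python
from h import *
grab('side','side4')
b=cv2.imread('pics/side4.png')[140:240,200:320]
cv2.imwrite('pics/c4.png',cv2.resize(b,None,fx=6,fy=6,interpolation=cv2.INTER_CUBIC))
s=sensors.observe();print(s['ee_pos'],s['wrist_force'])
```

```text
[0.691959   0.11056484 0.12809475] [0.03245673 0.80180424 0.3596261 ]
```

View pics/c4.png

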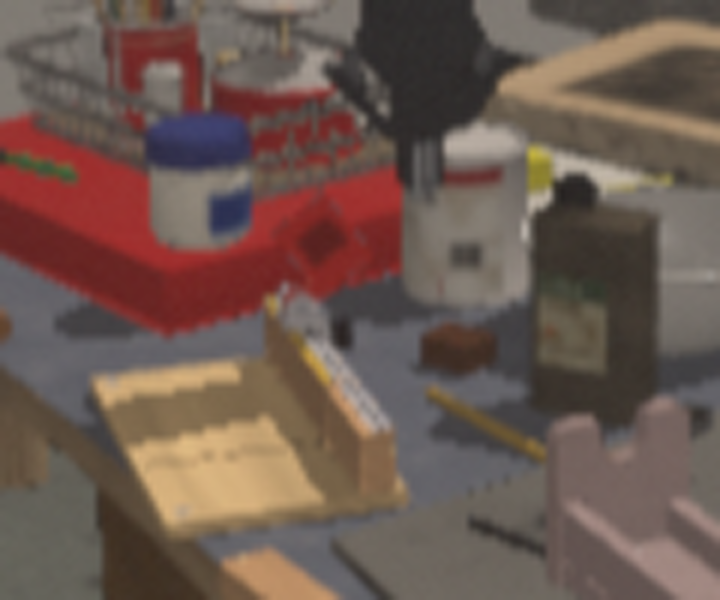

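It has stopped partway, at (322,240). Going lower, then sweeping.

Call:
servo_tool --series '[{"tx": 0.8,"ty": 0,"tz": 2,"turn": 0},{"tx": 0,"ty": 0,"tz": 2.4,"turn": 0},{"tx": -0.8,"ty": 0,"tz": 0,"turn": 0},{"tx": -1,"ty": 0,"tz": 0,"turn": 0},{"tx": -0.8,"ty": 0,"tz": 0,"turn": 0}]'

```text
t: 4.85
ee_pos: [0.6718, 0.1123, 0.0849]
ee_rot: [3.14, -0.108, 0.001]
wrist_force: [7.9, -1.1, 6.0]
gripper_width: -0.002
```

Call:
servo_tool --series '[{"tx": -0.8,"ty": 0,"tz": 0,"turn": 0},{"tx": -0.7,"ty": 0,"tz": 0,"turn": 0},{"tx": -0.7,"ty": 0,"tz": 0,"turn": 0},{"tx": -0.5,"ty": 0,"tz": 0,"turn": 0},{"tx": 0,"ty": 0,"tz": 0,"turn": 0}]'

```text
t: 5.27
ee_pos: [0.6623, 0.1132, 0.0979]
ee_rot: [-3.138, 0.109, -0.067]
wrist_force: [26.2, -1.4, 23.7]
gripper_width: -0.0
```

Run:
```python
from h import *
grab('side','side5')
b=cv2.imread('pics/side5.png')[140:240,200:320]
cv2.imwrite('pics/c5.png',cv2.resize(b,None,fx=6,fy=6,interpolation=cv2.INTER_CUBIC))
s=sensors.observe();print(s['ee_pos'],s['wrist_force'])
```

```text
[0.66238143 0.11316822 0.09789361] [26.07839203 -0.71237657 23.75478945]
```

View pics/c5.png

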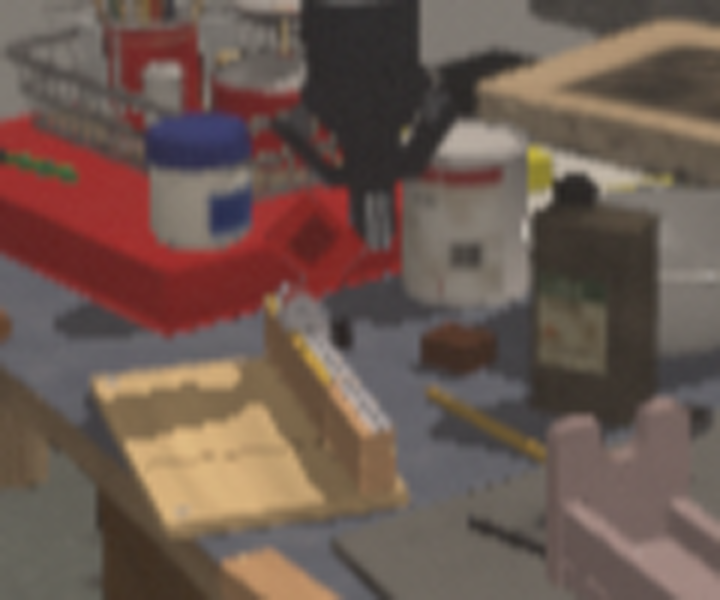

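The contact is at the level of the pin, so the force goes straight through the hinge. I need to push near the free end with the tip at z ≈ 0.13.

Call:
servo_tool --series '[{"tx": 2.5,"ty": 0,"tz": -1,"turn": 0},{"tx": 1,"ty": 0,"tz": -2,"turn": 0},{"tx": 0,"ty": 0,"tz": -1.8,"turn": 0},{"tx": 0,"ty": 0,"tz": 0,"turn": 0},{"tx": 0,"ty": 0,"tz": 0,"turn": 0}]'

```text
t: 5.73
ee_pos: [0.6808, 0.1119, 0.1344]
ee_rot: [-3.14, 0.108, -0.004]
wrist_force: [0.1, -0.3, 0.5]
gripper_width: 0.001
```

Call:
servo_tool --series '[{"tx": -1,"ty": 0,"tz": 0.3,"turn": 0},{"tx": -1,"ty": 0,"tz": 0,"turn": 0},{"tx": -1,"ty": 0,"tz": 0,"turn": 0},{"tx": -1,"ty": 0,"tz": 0,"turn": 0},{"tx": -1,"ty": 0,"tz": 0,"turn": 0}]'

```text
t: 6.15
ee_pos: [0.6357, 0.115, 0.1339]
ee_rot: [-3.139, 0.108, -0.024]
wrist_force: [9.7, 0.5, 25.5]
gripper_width: -0.003
```

Call:
servo_tool --series '[{"tx": -1,"ty": 0,"tz": 0,"turn": 0},{"tx": -1,"ty": 0,"tz": 0,"turn": 0},{"tx": -0.5,"ty": 0,"tz": 0,"turn": 0},{"tx": 0,"ty": 0,"tz": 0,"turn": 0},{"tx": 0,"ty": 0,"tz": 0,"turn": 0}]'

```text
t: 6.57
ee_pos: [0.6084, 0.1175, 0.1357]
ee_rot: [-3.139, 0.108, -0.017]
wrist_force: [-1.9, 0.4, 31.1]
gripper_width: 0.002
```

Run:
```python
from h import *
grab('side','side6')
b=cv2.imread('pics/side6.png')[140:240,200:320]
cv2.imwrite('pics/c6.png',cv2.resize(b,None,fx=6,fy=6,interpolation=cv2.INTER_CUBIC))
s=sensors.observe();print(s['ee_pos'],s['wrist_force'])
```

```text
[0.60864026 0.11748698 0.13569499] [-2.14170625  0.69091453 29.83205687]
```

View pics/c6.png

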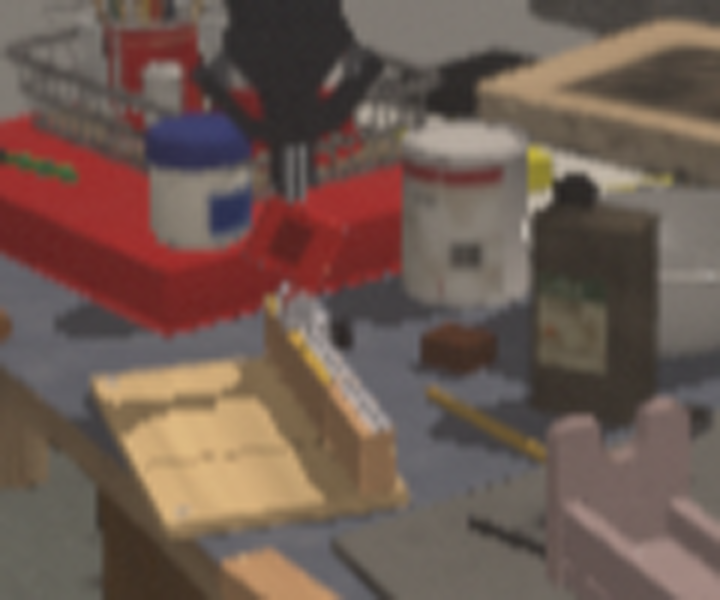

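Run:
```python
from h import *
for t in ('side6','side0'):
    d=load(t); b=d['img'][165:205,235:275,::-1]
    cv2.imwrite(f'pics/q_{t}.png',cv2.resize(b,(600,600),interpolation=cv2.INTER_CUBIC))
d=load('side6')
# map zoom(15x, offset 235,165) grid to plane of stop near face
n=np.array([.07,.9975,0]);p0=np.array([.6026,.1093,0])
def pl(uv):
    o,v=ray(d,uv); s=((p0-o)@n)/(v@n); P=o+v*s[:,None]; q=P-p0
    return np.c_[q@[.9975,-.07,0],P[:,2]]*1000
for u in (235,245,255,265):
    for w in (170,180,190,200): print(u,w,pl([[u,w]]).round(0).tolist())
```

```text
235 170 [[-49.0, 153.0]]
235 180 [[-50.0, 113.0]]
235 190 [[-52.0, 72.0]]
235 200 [[-54.0, 30.0]]
245 170 [[-9.0, 149.0]]
245 180 [[-11.0, 108.0]]
245 190 [[-12.0, 67.0]]
245 200 [[-14.0, 25.0]]
255 170 [[31.0, 144.0]]
255 180 [[29.0, 103.0]]
255 190 [[28.0, 62.0]]
255 200 [[27.0, 19.0]]
265 170 [[71.0, 139.0]]
265 180 [[70.0, 98.0]]
265 190 [[69.0, 56.0]]
265 200 [[68.0, 14.0]]
```

View pics/q_side6.png

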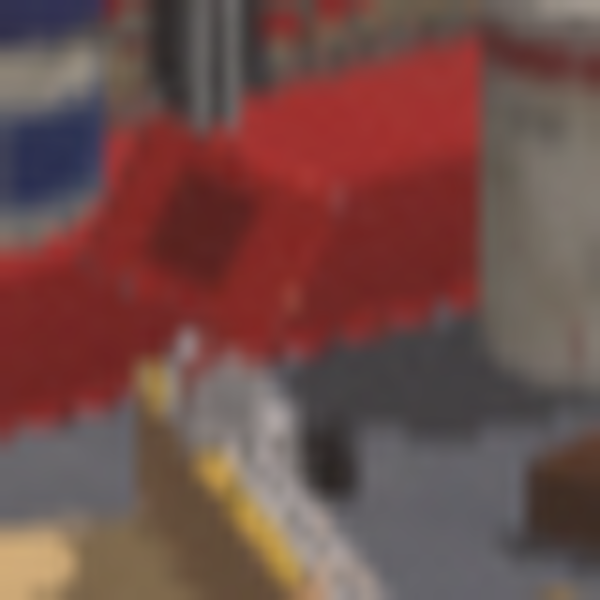

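View pics/q_side0.png

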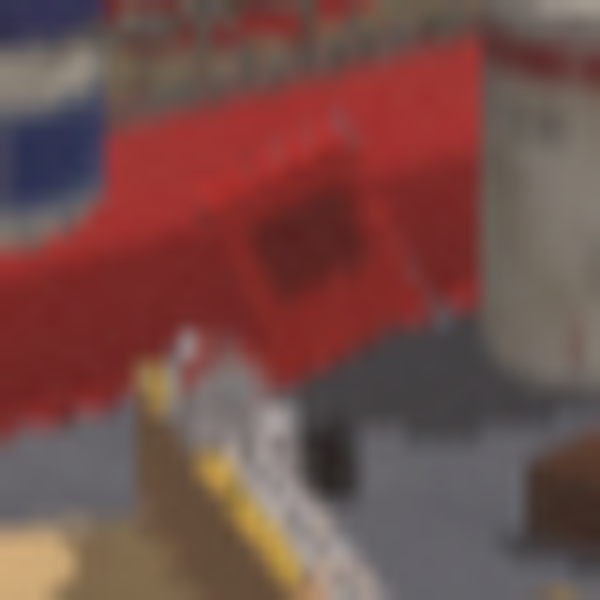

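Casting rays onto the stop's plane puts its back edge from (−20,+68) to (+28,+46) mm about the pin. That is an angle of about 2.0, right at the dead point, so I'll continue the sweep.

Call:
servo_tool --series '[{"tx": -1,"ty": 0,"tz": 0,"turn": 0},{"tx": -1,"ty": 0,"tz": 0,"turn": 0},{"tx": -1,"ty": 0,"tz": 0,"turn": 0},{"tx": 0,"ty": 0,"tz": 0,"turn": 0}]'

```text
t: 6.95
ee_pos: [0.5725, 0.1194, 0.1285]
ee_rot: [3.14, -0.107, -0.006]
wrist_force: [0.0, -0.1, -1.8]
gripper_width: 0.002
```

Run:
```python
from h import *
grab('side','side7')
b=cv2.imread('pics/side7.png')[140:240,200:320]
cv2.imwrite('pics/c7.png',cv2.resize(b,None,fx=6,fy=6,interpolation=cv2.INTER_CUBIC))
s=sensors.observe();print(s['ee_pos'],s['wrist_force'])
```

```text
[0.57381073 0.11919884 0.12855187] [0.65386791 0.78551442 0.62173075]
```

View pics/c7.png

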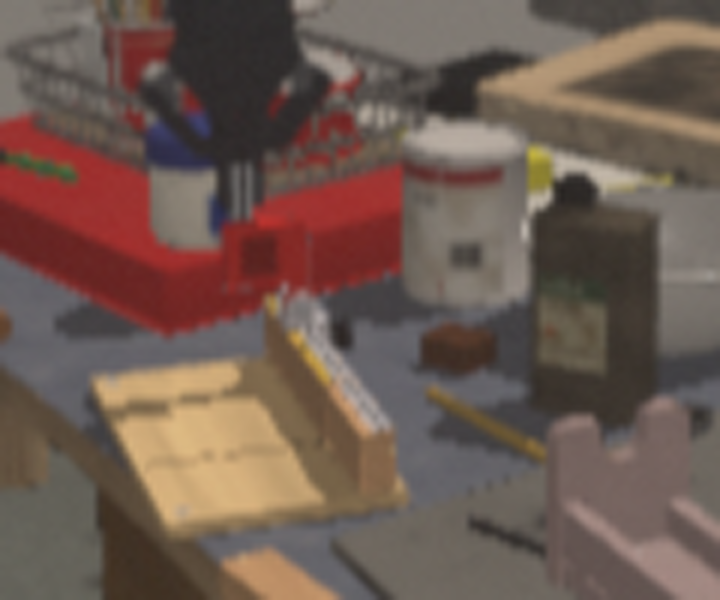

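The stop is now past the dead point, with its plate level and no contact force. I'll lift off so it can drop, and travel to the dark batten.

Call:
servo_tool --series '[{"tx": 0,"ty": 0,"tz": -3,"turn": 0},{"tx": 0,"ty": 0,"tz": -4,"turn": 0},{"tx": 0,"ty": 2,"tz": -3,"turn": 0},{"tx": 0,"ty": 4,"tz": 0,"turn": 0},{"tx": 0,"ty": 4,"tz": 0,"turn": 0}]' --grip 7 --newtons 60

```text
t: 7.42
ee_pos: [0.5704, 0.019, 0.2314]
ee_rot: [3.139, -0.103, 0.007]
wrist_force: [0.3, -0.6, -1.0]
gripper_width: 0.709
```

Call:
servo_tool --series '[{"tx": -1,"ty": 4,"tz": 0,"turn": 0},{"tx": -1,"ty": 4,"tz": 0,"turn": 0},{"tx": -1,"ty": 4,"tz": 0,"turn": 0},{"tx": -1,"ty": 4,"tz": 0,"turn": 0},{"tx": -1,"ty": 4,"tz": 0,"turn": 0}]'

```text
t: 7.83
ee_pos: [0.5044, -0.1786, 0.2286]
ee_rot: [-3.139, 0.108, 0.001]
wrist_force: [-0.0, -1.3, -0.1]
gripper_width: 0.82
```

Call:
servo_tool --series '[{"tx": 0,"ty": 4,"tz": 0,"turn": 0},{"tx": 0,"ty": 4,"tz": 0,"turn": 0},{"tx": 0,"ty": 4,"tz": 0,"turn": 0},{"tx": 0,"ty": 4,"tz": 0,"turn": -6},{"tx": 0,"ty": 0,"tz": 0,"turn": -5.3}]'

```text
t: 8.25
ee_pos: [0.493, -0.3442, 0.2278]
ee_rot: [3.132, 0.199, -0.002]
wrist_force: [0.2, 0.3, 1.5]
gripper_width: 0.823
```

Run:
```python
from h import *
for n in('side','top'): grab(n,n+'8')
b=cv2.imread('pics/side8.png')[140:300,200:350];a=cv2.imread('pics/top8.png')[130:240,180:290]
cv2.imwrite('pics/c8.png',np.hstack([cv2.resize(a,(400,500)),cv2.resize(b,(400,500))]))
s=sensors.observe();print(s['t'],s['ee_pos'],s['ee_rot'],s['wrist_force'])
```

```text
8.35 [ 0.49357986 -0.33828606  0.22778043] [-3.13358019e+00 -1.97353196e-01  2.23218566e-03] [-0.0665821   0.24888901 -0.64063557]
```

View pics/c8.png

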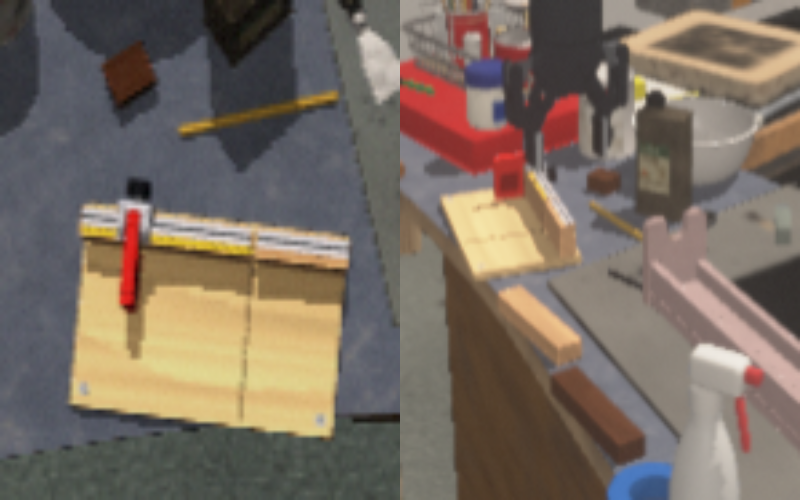

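The stop has come down in front of the fence (red plate at (130,265) in the left panel). Now the batten grasp.

Call:
servo_tool --series '[{"tx": -0.5,"ty": 3.7,"tz": 3,"turn": 0},{"tx": -0.4,"ty": 3.6,"tz": 4,"turn": 0},{"tx": 0,"ty": 0,"tz": 4,"turn": 0},{"tx": 0,"ty": 0,"tz": 3,"turn": 0},{"tx": 0,"ty": 0,"tz": 0,"turn": 0}]'

```text
t: 8.77
ee_pos: [0.4915, -0.3922, 0.0946]
ee_rot: [-3.124, -0.197, 0.013]
wrist_force: [-1.6, 0.9, -0.8]
gripper_width: 0.821
```

Call:
servo_tool --series '[{"tx": 0,"ty": 0,"tz": 3,"turn": 0},{"tx": 0,"ty": 0,"tz": 2.5,"turn": 0},{"tx": 0,"ty": 0,"tz": 1,"turn": 0},{"tx": 0,"ty": 0,"tz": 0,"turn": 0},{"tx": 0,"ty": 0,"tz": 0,"turn": 0}]'

```text
t: 9.18
ee_pos: [0.4954, -0.3967, 0.0386]
ee_rot: [3.135, 0.201, 0.001]
wrist_force: [-0.5, 0.9, 0.1]
gripper_width: 0.822
```

Call:
servo_tool --series '[{"tx": -0.3,"ty": 1.5,"tz": 0,"turn": 0},{"tx": 0,"ty": 0,"tz": 1.5,"turn": 0},{"tx": 0,"ty": 0,"tz": 1.7,"turn": 0},{"tx": 0,"ty": 0,"tz": 0,"turn": 0},{"tx": 0,"ty": 0,"tz": 0,"turn": 0}]'

```text
t: 9.6
ee_pos: [0.4937, -0.4132, 0.0063]
ee_rot: [3.135, 0.2, 0.001]
wrist_force: [0.2, -0.4, 0.2]
gripper_width: 0.816
```

Run:
```python
from h import *
grab('side','side9')
b=cv2.imread('pics/side9.png')[200:320,210:330]
cv2.imwrite('pics/c9.png',cv2.resize(b,(600,600),interpolation=cv2.INTER_CUBIC))
s=sensors.observe();print(s['ee_pos'],s['wrist_force'])
```

```text
[ 0.4941652  -0.41348516  0.00688245] [ 0.09467441 -0.14124797  0.3227205 ]
```

View pics/c9.png

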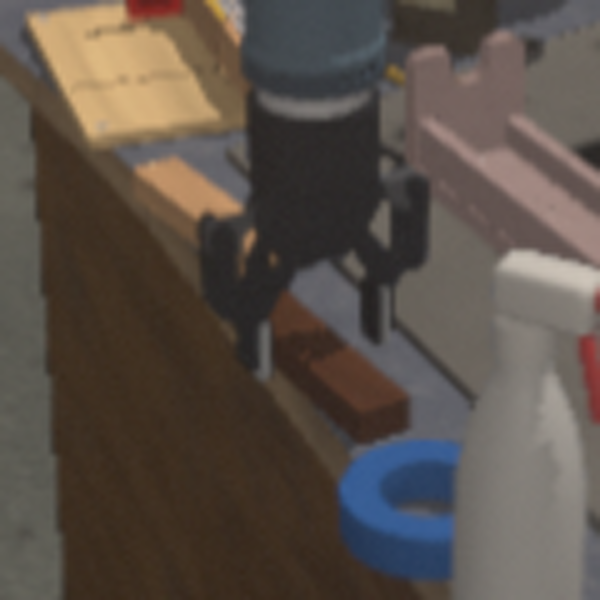

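The fingers straddle the dark batten, at (255,350) and (372,320) in the crop. Closing.

Call:
servo_tool --series '[{"tx": 0,"ty": 0,"tz": 0,"turn": 0},{"tx": 0,"ty": 0,"tz": 0,"turn": 0},{"tx": 0,"ty": 0,"tz": 0,"turn": 0},{"tx": 0,"ty": 0,"tz": 0,"turn": 0},{"tx": 0,"ty": 0,"tz": 0,"turn": 0}]' --grip 2.5 --newtons 50

```text
t: 10.07
ee_pos: [0.4943, -0.413, 0.0067]
ee_rot: [3.133, 0.201, 0.002]
wrist_force: [-1.6, 0.0, 6.7]
gripper_width: 0.385
```

Call:
servo_tool --series '[{"tx": 0,"ty": 0,"tz": 0,"turn": 0},{"tx": 0,"ty": 0,"tz": -1,"turn": 0},{"tx": 0,"ty": 0,"tz": -2,"turn": 0},{"tx": 0,"ty": 0,"tz": -2,"turn": 0},{"tx": 0,"ty": 0,"tz": 0,"turn": 0}]'

```text
t: 10.48
ee_pos: [0.4954, -0.4141, 0.0597]
ee_rot: [3.13, 0.201, 0.006]
wrist_force: [1.0, -0.8, -0.5]
gripper_width: 0.384
```

Run:
```python
from h import *
grab('side','side10');grab('top','top10')
b=cv2.imread('pics/side10.png')[200:320,210:330];a=cv2.imread('pics/top10.png')[140:235,185:285]
cv2.imwrite('pics/c10.png',np.hstack([cv2.resize(b,(300,300)),cv2.resize(a,(500,475),interpolation=cv2.INTER_CUBIC)[:300]]))
cv2.imwrite('pics/c10b.png',cv2.resize(a,None,fx=6,fy=6,interpolation=cv2.INTER_CUBIC))
s=sensors.observe();print(s['ee_pos'],s['ee_rot'],s['wrist_force'],s['gripper_width'])
```

```text
[ 0.49394926 -0.41258825  0.0562208 ] [3.13371964e+00 2.01049185e-01 1.63749074e-03] [-0.24096643 -0.22452036 -1.1200494 ] 0.3833752043255185
```

View pics/c10.png

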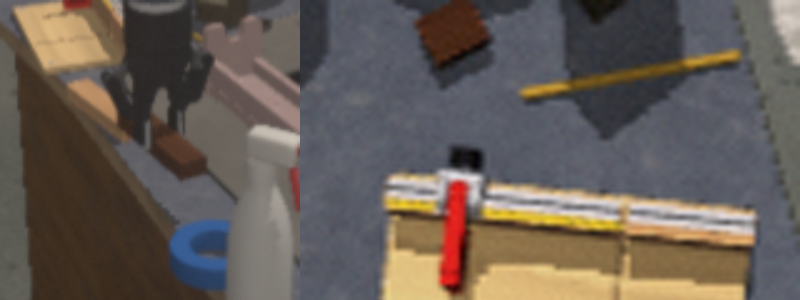

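View pics/c10b.png

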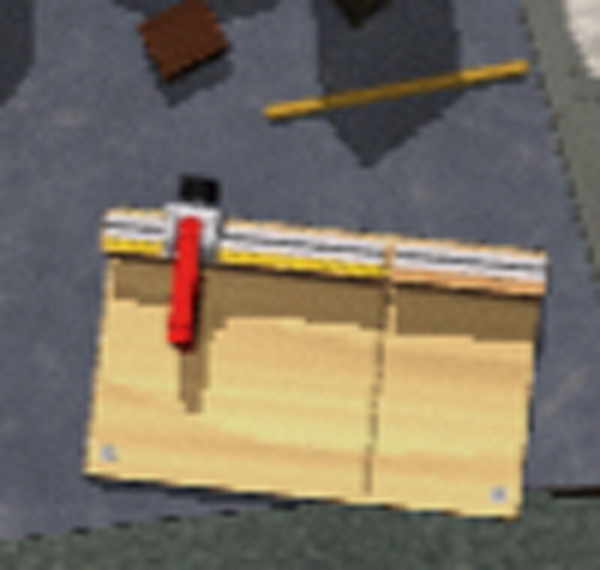

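The batten is held (opening ≈ 33 mm) and lifted, and the stop is fully down (red bar at (185,285)). I'll measure the stop's right side and the fence again.

Run:
```python
from h import *
d=load('top10');im=d['img'].astype(int)
m=(im[...,0]>120)&(im[...,1]<70)&(im[...,2]<70); 
for r in range(175,200):
    c=np.where(m[r,205:230])[0]
    if len(c): 
        R,G=im[r,205:230,0],0
        # soft edges
        P=onz(d,[[205+c.min()-.5,r],[205+c.max()+.5,r]],.073); print(r,c.min()+205,c.max()+205,P[:,:2].round(4).tolist())
def z(p): p=np.array(p,float); return (p+.5)/6-.5+[185,140]
B=onz(d,z([[85,475],[520,517]]),.012);print('front',B, 'cheek/fence top front edge',onz(d,z([[103,238],[545,282]]),.052))
print('slot',onz(d,z([[366,490],[378,345]]),.012))
print(onz(d,z([[103,253],[545,296]]),.012))
```

```text
176 216 216 [[0.6147, 0.1165], [0.6148, 0.1133]]
177 215 217 [[0.6115, 0.1196], [0.6117, 0.1101]]
178 215 217 [[0.6083, 0.1195], [0.6085, 0.11]]
179 215 217 [[0.6051, 0.1194], [0.6053, 0.1099]]
180 214 217 [[0.6018, 0.1225], [0.6021, 0.1098]]
181 214 217 [[0.5986, 0.1224], [0.5989, 0.1097]]
182 215 217 [[0.5955, 0.1191], [0.5957, 0.1096]]
183 214 217 [[0.5922, 0.1222], [0.5925, 0.1095]]
184 214 217 [[0.589, 0.1221], [0.5893, 0.1094]]
185 214 217 [[0.5859, 0.122], [0.5861, 0.1093]]
186 214 217 [[0.5827, 0.1219], [0.5829, 0.1092]]
187 214 217 [[0.5795, 0.1218], [0.5797, 0.1091]]
188 214 216 [[0.5763, 0.1217], [0.5765, 0.1122]]
189 213 216 [[0.5731, 0.1248], [0.5733, 0.1121]]
190 214 216 [[0.5699, 0.1215], [0.5701, 0.112]]
191 214 216 [[0.5668, 0.1214], [0.567, 0.1119]]
192 214 216 [[0.5636, 0.1213], [0.5638, 0.1118]]
193 213 216 [[0.5604, 0.1244], [0.5606, 0.1117]]
194 213 216 [[0.5572, 0.1243], [0.5574, 0.1117]]
195 213 216 [[0.554, 0.1242], [0.5543, 0.1116]]
196 213 216 [[0.5509, 0.1241], [0.5511, 0.1115]]
front [[ 0.47984046  0.17317847  0.012     ]
 [ 0.46183386 -0.06625884  0.012     ]] cheek/fence top front edge [[ 0.60618752  0.16252905  0.052     ]
 [ 0.58722301 -0.0754588   0.052     ]]
slot [[0.47484715 0.01850067 0.012     ]
 [0.55487478 0.01356304 0.012     ]]
[[ 0.60301488  0.16739349  0.012     ]
 [ 0.5840095  -0.07839021  0.012     ]]
```

Call:
servo_tool --series '[{"tx": 0,"ty": 0,"tz": -3,"turn": 0},{"tx": 0.5,"ty": -1,"tz": -3,"turn": 3},{"tx": 1,"ty": -3,"tz": -1,"turn": 3},{"tx": 1,"ty": -4,"tz": 0,"turn": 3},{"tx": 1,"ty": -4,"tz": 0,"turn": 2.5}]'

```text
t: 11.0
ee_pos: [0.5247, -0.2905, 0.125]
ee_rot: [-3.139, 0.122, 0.0]
wrist_force: [2.1, 0.7, -1.2]
gripper_width: 0.386
```

Call:
servo_tool --series '[{"tx": 1,"ty": -4,"tz": 0,"turn": 0},{"tx": 1,"ty": -4,"tz": 0,"turn": 0},{"tx": 1,"ty": -4,"tz": 0,"turn": 0},{"tx": 0,"ty": -4,"tz": 0,"turn": 0},{"tx": 0,"ty": -4,"tz": 0,"turn": 0}]'

```text
t: 11.42
ee_pos: [0.569, -0.0915, 0.1237]
ee_rot: [-3.139, 0.114, 0.004]
wrist_force: [0.4, -0.0, -0.6]
gripper_width: 0.383
```

Call:
servo_tool --series '[{"tx": 0,"ty": -4,"tz": 0,"turn": 0},{"tx": 0,"ty": -3,"tz": 0,"turn": 0},{"tx": 0,"ty": -2,"tz": 0,"turn": 0},{"tx": 0,"ty": 0,"tz": 0,"turn": 0},{"tx": 0,"ty": 0,"tz": 0,"turn": 0}]'

```text
t: 11.83
ee_pos: [0.5752, -0.0028, 0.124]
ee_rot: [-3.14, 0.11, 0.004]
wrist_force: [-0.0, -0.9, -0.6]
gripper_width: 0.381
```

Call:
servo_tool --series '[{"tx": -2.4,"ty": -2.2,"tz": 0,"turn": 0.2},{"tx": 0,"ty": 0,"tz": 3,"turn": 0},{"tx": 0,"ty": 0,"tz": 3,"turn": 0},{"tx": 0,"ty": 0,"tz": 2,"turn": 0},{"tx": 0,"ty": 0,"tz": 0,"turn": 0}]'

```text
t: 12.25
ee_pos: [0.5499, 0.0187, 0.0406]
ee_rot: [-3.138, 0.122, 0.015]
wrist_force: [-2.3, 0.1, -1.7]
gripper_width: 0.387
```

Run:
```python
from h import *
grab('side','side11');grab('top','top11')
b=cv2.imread('pics/side11.png')[150:250,200:300];a=cv2.imread('pics/top11.png')[140:235,185:285]
cv2.imwrite('pics/c11.png',np.hstack([cv2.resize(b,(400,400),interpolation=cv2.INTER_CUBIC),cv2.resize(a,(400,400),interpolation=cv2.INTER_CUBIC)]))
s=sensors.observe();print(s['ee_pos'],s['ee_rot'],s['wrist_force'],s['gripper_width'])
```

```text
[0.55320228 0.01847938 0.04457372] [-3.13920705  0.12184303  0.00400386] [ 1.03927675  0.55120026 -0.59905872] 0.38638093472561746
```

View pics/c11.png

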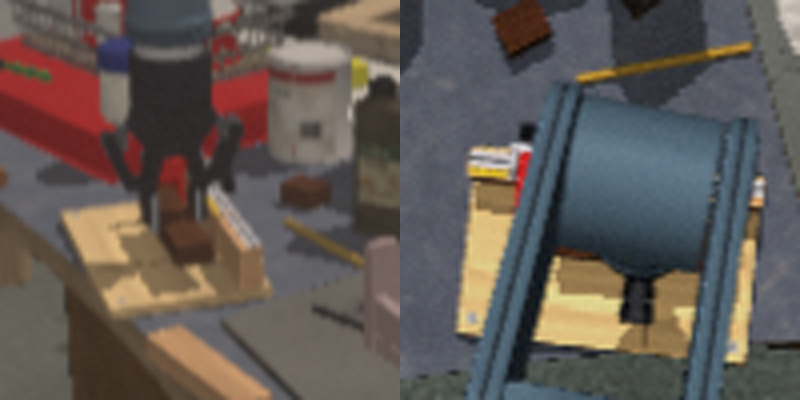

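The batten hangs in front of the fence, and the back finger is clear of it. I'll lower it, then butt it against the stop while gripped.

Call:
servo_tool --series '[{"tx": 0,"ty": 0,"tz": 1.4,"turn": 0},{"tx": 0,"ty": 0,"tz": 1,"turn": 0},{"tx": 0,"ty": -0.4,"tz": 0,"turn": 0},{"tx": 0,"ty": -0.4,"tz": 0,"turn": 0},{"tx": 0,"ty": -0.3,"tz": 0,"turn": 0}]'

```text
t: 12.77
ee_pos: [0.5553, 0.0309, 0.0222]
ee_rot: [3.139, -0.12, 0.002]
wrist_force: [0.1, 0.5, -0.7]
gripper_width: 0.385
```

Call:
servo_tool --series '[{"tx": 0,"ty": -0.2,"tz": 0,"turn": 0},{"tx": 0,"ty": -0.2,"tz": 0,"turn": 0},{"tx": 0,"ty": -0.2,"tz": 0,"turn": 0},{"tx": 0,"ty": 0,"tz": 0,"turn": 0}]'

```text
t: 13.1
ee_pos: [0.5553, 0.0371, 0.0217]
ee_rot: [3.139, -0.119, 0.001]
wrist_force: [0.2, -0.7, -0.8]
gripper_width: 0.382
```

Call:
servo_tool --series '[{"tx": 0,"ty": -0.1,"tz": 0.2,"turn": 0},{"tx": 0,"ty": -0.1,"tz": 0.1,"turn": 0},{"tx": 0,"ty": -0.1,"tz": 0,"turn": 0},{"tx": 0,"ty": 0,"tz": 0,"turn": 0}]'

```text
t: 13.43
ee_pos: [0.5557, 0.0375, 0.0187]
ee_rot: [3.136, -0.119, 0.001]
wrist_force: [-1.7, -8.7, 3.3]
gripper_width: 0.383
```

Call:
servo_tool --series '[{"tx": 0,"ty": -0.1,"tz": 0,"turn": 0},{"tx": 0,"ty": -0.1,"tz": 0,"turn": 0},{"tx": 0,"ty": 0,"tz": 0,"turn": 0}]'

```text
t: 13.68
ee_pos: [0.5557, 0.0377, 0.0186]
ee_rot: [3.134, -0.118, 0.0]
wrist_force: [-2.0, -15.5, 2.5]
gripper_width: 0.38
```

Butted: the stop pushes back with 15 N, and the board carries a light load. I'll release with a small opening and lift.

Call:
servo_tool --series '[{"tx": 0,"ty": 0.2,"tz": 0,"turn": 0},{"tx": 0,"ty": 0,"tz": 0,"turn": 0},{"tx": 0,"ty": 0,"tz": 0,"turn": 0},{"tx": 0,"ty": 0,"tz": 0,"turn": 0}]' --grip 4.6

```text
t: 14.02
ee_pos: [0.552, 0.0392, 0.0173]
ee_rot: [3.139, -0.12, -0.011]
wrist_force: [-7.5, -3.4, 1.5]
gripper_width: 0.54
```

Call:
servo_tool --series '[{"tx": 0,"ty": 0,"tz": -1.5,"turn": 0},{"tx": 0,"ty": 0,"tz": -3,"turn": 0},{"tx": 0,"ty": 0,"tz": -2.5,"turn": 0},{"tx": -2,"ty": 0,"tz": 0,"turn": 0},{"tx": -2,"ty": 0,"tz": 0,"turn": 0}]'

```text
t: 14.43
ee_pos: [0.5174, 0.0423, 0.0903]
ee_rot: [3.139, -0.12, 0.008]
wrist_force: [-0.4, -0.5, -0.1]
gripper_width: 0.535
```

Call:
servo_tool --series '[{"tx": -3,"ty": 0,"tz": 0,"turn": 0},{"tx": -3,"ty": 0,"tz": 0,"turn": 0},{"tx": -2,"ty": 0,"tz": 0,"turn": 0},{"tx": 0,"ty": 0,"tz": 0,"turn": 0}]' --grip 0

```text
t: 14.77
ee_pos: [0.4307, 0.0496, 0.0877]
ee_rot: [-3.139, 0.119, 0.008]
wrist_force: [-0.3, 0.2, -0.5]
gripper_width: 0.004
```

Run:
```python
from h import *
grab('side','side12');grab('top','top12')
b=cv2.imread('pics/side12.png')[150:250,200:300];a=cv2.imread('pics/top12.png')[140:235,185:285]
cv2.imwrite('pics/c12.png',np.hstack([cv2.resize(b,(400,400),interpolation=cv2.INTER_CUBIC),cv2.resize(a,(400,400),interpolation=cv2.INTER_CUBIC)]))
s=sensors.observe();print(s['ee_pos'],s['ee_rot'],s['wrist_force'],s['gripper_width'])
```

```text
[0.43578111 0.04873389 0.08868712] [ 3.13927044e+00 -1.19753332e-01  1.86004820e-03] [ 1.11795636 -0.19113095 -0.110973  ] 0.0006554676841513354
```

View pics/c12.png

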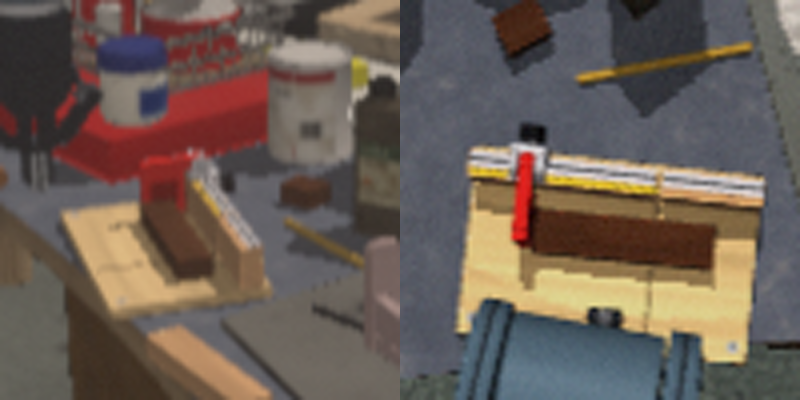

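The batten lies flat on the board, its end at the red stop (about (530,225) in the right panel), with a gap to the fence. Next I push it forward with the closed fingers at mid-length.

Call:
servo_tool --series '[{"tx": 2.5,"ty": 0.2,"tz": 0,"turn": 0},{"tx": 2.5,"ty": 0,"tz": 1.5,"turn": 0},{"tx": 0,"ty": 0,"tz": 3,"turn": 0},{"tx": 0,"ty": 0,"tz": 2.4,"turn": 0},{"tx": 0,"ty": 0,"tz": 0,"turn": 0}]'

```text
t: 15.28
ee_pos: [0.484, 0.0429, 0.0155]
ee_rot: [-3.139, 0.12, 0.01]
wrist_force: [-1.4, 0.6, 0.7]
gripper_width: 0.001
```

Call:
servo_tool --series '[{"tx": 1,"ty": 0,"tz": 0,"turn": 0},{"tx": 1,"ty": 0,"tz": 0,"turn": 0},{"tx": 0.7,"ty": 0,"tz": 0,"turn": 0},{"tx": 0.6,"ty": 0,"tz": 0,"turn": 0},{"tx": 0.5,"ty": 0,"tz": 0,"turn": 0}]'

```text
t: 15.7
ee_pos: [0.5255, 0.0397, 0.0206]
ee_rot: [3.139, -0.12, 0.005]
wrist_force: [-2.2, -0.5, 0.7]
gripper_width: 0.004
```

Call:
servo_tool --series '[{"tx": 0.5,"ty": 0,"tz": 0,"turn": 0},{"tx": 0.5,"ty": 0,"tz": 0,"turn": 0},{"tx": 0.3,"ty": 0,"tz": 0,"turn": 0},{"tx": 0,"ty": 0,"tz": 0,"turn": 0}]'

```text
t: 16.03
ee_pos: [0.5371, 0.0389, 0.0195]
ee_rot: [3.139, -0.12, 0.001]
wrist_force: [0.2, -0.6, -0.4]
gripper_width: -0.0
```

Call:
servo_tool --series '[{"tx": 0.4,"ty": 0,"tz": 0,"turn": 0},{"tx": 0.4,"ty": 0,"tz": 0,"turn": 0},{"tx": 0.3,"ty": 0,"tz": 0,"turn": 0},{"tx": 0,"ty": 0,"tz": 0,"turn": 0}]'

```text
t: 16.37
ee_pos: [0.5415, 0.039, 0.018]
ee_rot: [-3.139, 0.119, 0.02]
wrist_force: [-13.2, 0.1, 7.5]
gripper_width: 0.001
```

Call:
servo_tool --series '[{"tx": 0.2,"ty": 0,"tz": 0,"turn": 0},{"tx": 0.2,"ty": 0,"tz": 0,"turn": 0},{"tx": 0.2,"ty": 0,"tz": 0,"turn": 0},{"tx": 0,"ty": 0,"tz": 0,"turn": 0}]'

```text
t: 16.7
ee_pos: [0.5416, 0.0393, 0.0169]
ee_rot: [-3.138, 0.118, 0.038]
wrist_force: [-25.9, 0.1, 14.8]
gripper_width: -0.001
```

Forward contact reads 26 N into the fence, with 15 N down. I'll check that the batten is flush and butted.

Run:
```python
from h import *
grab('side','side13');grab('top','top13')
b=cv2.imread('pics/side13.png')[160:230,210:280];a=cv2.imread('pics/top13.png')[160:235,190:285]
cv2.imwrite('pics/c13.png',np.hstack([cv2.resize(b,(400,400),interpolation=cv2.INTER_CUBIC),cv2.resize(a,(400,400),interpolation=cv2.INTER_CUBIC)]))
s=sensors.observe();print(s['ee_pos'],s['ee_rot'],s['wrist_force'],s['ft_torque'])
```

```text
[0.54154715 0.03921659 0.01692153] [-3.13785989  0.11759429  0.03713325] [-25.00747802   0.64366248  13.25652292] [0.07540332 3.89546715 0.00505308]
```

View pics/c13.png

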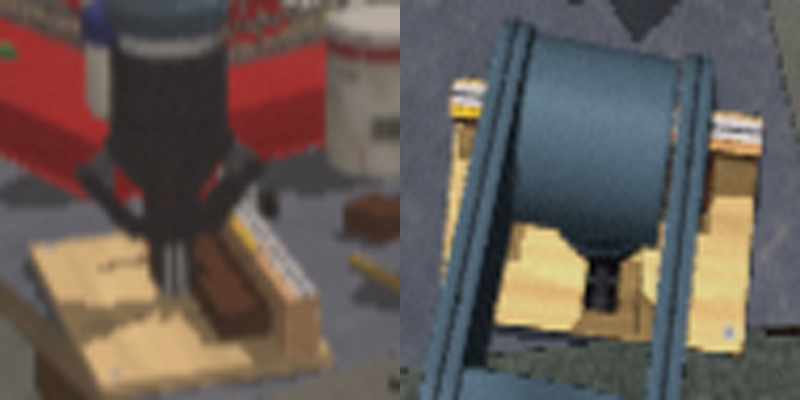

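The batten isn't flush yet. The gripper's far knuckle (about (225,195) in the left panel) is touching the fence, so that force was not going through the batten. I'll back off, turn the jaws a quarter turn so they lie along the fence, and push again.

Call:
servo_tool --series '[{"tx": -2,"ty": 0,"tz": 0,"turn": 0},{"tx": -3,"ty": 0,"tz": -1,"turn": 0},{"tx": -1,"ty": 0,"tz": -3,"turn": -6},{"tx": 0,"ty": 0,"tz": -2,"turn": -7},{"tx": 0,"ty": 0,"tz": 0,"turn": -7}]'

```text
t: 17.22
ee_pos: [0.4953, 0.0422, 0.0831]
ee_rot: [3.109, 0.437, 0.01]
wrist_force: [1.4, 0.5, -0.6]
gripper_width: 0.001
```

Call:
servo_tool --series '[{"tx": 0,"ty": 0,"tz": 0,"turn": -7},{"tx": 0,"ty": 0,"tz": 0,"turn": -7},{"tx": 0,"ty": 0,"tz": 0,"turn": -7},{"tx": 0,"ty": 0,"tz": 0,"turn": -7},{"tx": 0,"ty": 0,"tz": 0,"turn": -7}]'

```text
t: 17.63
ee_pos: [0.4936, 0.0422, 0.0794]
ee_rot: [2.836, 1.352, 0.0]
wrist_force: [0.5, 0.1, -0.2]
gripper_width: -0.002
```

Call:
servo_tool --series '[{"tx": 0,"ty": 0,"tz": 0,"turn": -7},{"tx": 0,"ty": 0,"tz": 0,"turn": -7},{"tx": 0,"ty": 0,"tz": 0,"turn": -7},{"tx": 0,"ty": 0,"tz": 0,"turn": -7},{"tx": 0,"ty": 0,"tz": 0,"turn": -7}]'

```text
t: 18.05
ee_pos: [0.4935, 0.0423, 0.0794]
ee_rot: [2.298, 2.142, 0.0]
wrist_force: [-0.1, 0.7, -1.2]
gripper_width: 0.003
```

Run:
```python
from h import *
grab('side','side14');grab('top','top14')
b=cv2.imread('pics/side14.png')[160:230,210:280];a=cv2.imread('pics/top14.png')[160:235,190:285]
cv2.imwrite('pics/c14.png',np.hstack([cv2.resize(b,(400,400),interpolation=cv2.INTER_CUBIC),cv2.resize(a,(400,400),interpolation=cv2.INTER_CUBIC)]))
s=sensors.observe();print(s['t'],s['ee_pos'],s['ee_rot'],np.degrees(2*np.arctan2(s['ee_rot'][1],s['ee_rot'][0])),s['wrist_force'])
```

```text
18.15 [0.49351258 0.04227357 0.07937931] [2.30285930e+00 2.13676120e+00 8.76305546e-05] 85.71482113918997 [-0.37429251  0.53831011  0.64476328]
```

View pics/c14.png

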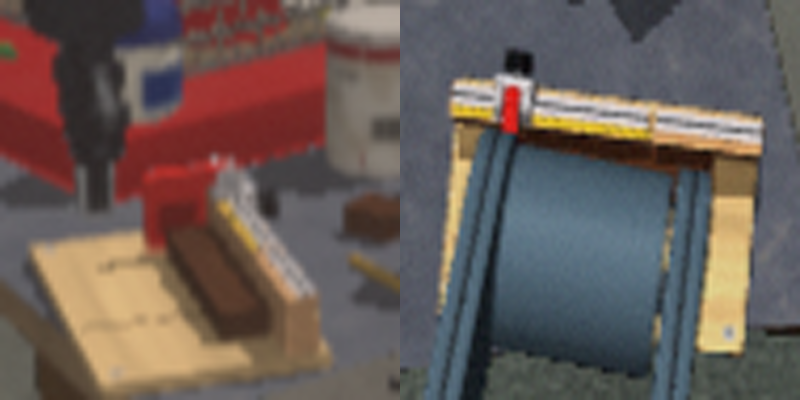

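The batten is intact and square to the stop, a few mm off the fence. Now the push with the narrow side of the fingers.

Call:
servo_tool --series '[{"tx": -0.8,"ty": 0,"tz": 2,"turn": 0},{"tx": 0,"ty": 0.5,"tz": 2,"turn": 0},{"tx": 0,"ty": 1,"tz": 1.6,"turn": 0},{"tx": 0,"ty": 1,"tz": 0,"turn": 0},{"tx": 0,"ty": 0.7,"tz": 0,"turn": 0}]'

```text
t: 18.57
ee_pos: [0.5254, 0.0317, 0.023]
ee_rot: [-2.307, -2.131, 0.001]
wrist_force: [-1.0, 0.2, 0.4]
gripper_width: -0.001
```

Call:
servo_tool --series '[{"tx": 0,"ty": 0.7,"tz": 0,"turn": 0},{"tx": 0,"ty": 0.5,"tz": 0,"turn": 0},{"tx": 0,"ty": 0.4,"tz": 0,"turn": 0},{"tx": 0,"ty": 0.4,"tz": 0,"turn": 0},{"tx": 0,"ty": 0,"tz": 0,"turn": 0}]'

```text
t: 18.98
ee_pos: [0.5433, 0.0306, 0.0235]
ee_rot: [-2.303, -2.134, 0.004]
wrist_force: [-4.2, -0.6, 1.6]
gripper_width: -0.004
```

Call:
servo_tool --series '[{"tx": 0,"ty": 0.3,"tz": 0,"turn": 0},{"tx": 0,"ty": 0.3,"tz": 0,"turn": 0},{"tx": 0,"ty": 0,"tz": 0,"turn": 0}]'

```text
t: 19.23
ee_pos: [0.5433, 0.0309, 0.0222]
ee_rot: [-2.295, -2.128, 0.016]
wrist_force: [-15.2, 0.6, 8.8]
gripper_width: 0.0
```

Run:
```python
from h import *
grab('side','side15')
b=cv2.imread('pics/side15.png')[155:225,215:285]
cv2.imwrite('pics/c15.png',cv2.resize(b,(600,600),interpolation=cv2.INTER_CUBIC))
```

```text
(no output)
```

View pics/c15.png

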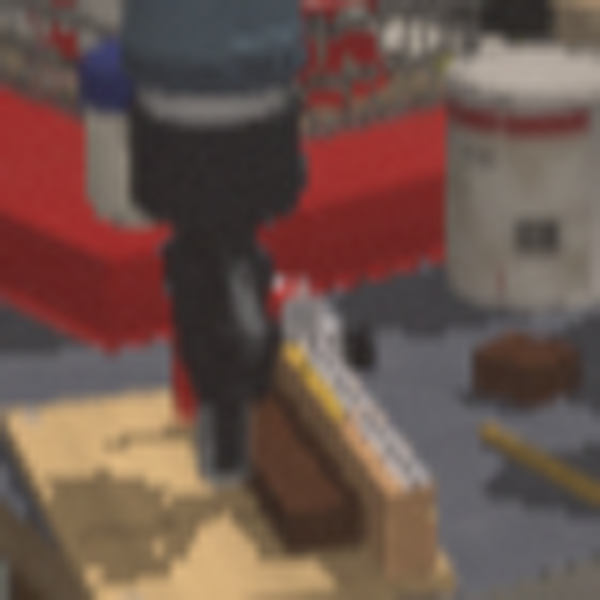

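Run:
```python
from h import *
d=load('side15'); b=d['img'][195:225,240:270,::-1]
cv2.imwrite('pics/c15b.png',cv2.resize(b,(600,600),interpolation=cv2.INTER_CUBIC))
```

```text
(no output)
```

View pics/c15b.png

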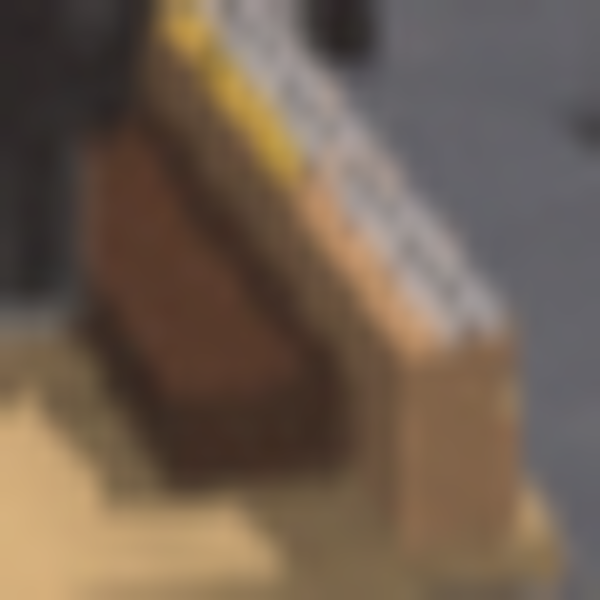

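Run:
```python
from h import *
d=load('side15')
def z(p): return (np.array(p,float)+.5)/20-.5+[240,195]
T=onz(d,z([[160,400],[342,380]]),.034);Bm=onz(d,z([[172,485],[350,465]]),.012)
F=onz(d,z([[398,350]]),.052);Fb=onz(d,z([[400,540]]),.012)
print(T,Bm,F,Fb)
p0=np.array([.601,.1087,0])
f=lambda P:(P[:,:2]-p0[:2])@np.array([[.9973,.073],[-.073,.9973]])*1000
print(f(T),f(Bm),f(F),f(Fb))
```

```text
[[ 0.54463491 -0.048025    0.034     ]
 [ 0.57781285 -0.05269915  0.034     ]] [[ 0.54983444 -0.03754639  0.012     ]
 [ 0.58267672 -0.04211809  0.012     ]] [[ 0.57762044 -0.08317494  0.052     ]] [[ 0.57947366 -0.0766109   0.012     ]]
[[ -44.77197821 -160.41649667]
 [ -11.34240667 -162.65603181]] [[ -40.35142765 -149.58661058]
 [  -7.2640909  -151.74848497]] [[  -9.30956078 -193.06358197]] [[  -7.94052732 -186.38198395]]
```

Casting rays, the batten's rear edge lies at the fence face within about 2 mm (−11/−7 against −9/−8 mm), and contact stiffens sharply there, so it is flush. I'll nudge its right end to make sure it is still against the stop.

Call:
servo_tool --series '[{"tx": 0,"ty": -1,"tz": 0,"turn": 0},{"tx": 0,"ty": -1.2,"tz": -2,"turn": 0},{"tx": -2,"ty": 0,"tz": -3,"turn": 0},{"tx": -4,"ty": 0,"tz": 0,"turn": 0},{"tx": -4,"ty": 0,"tz": 0,"turn": 0}]'

```text
t: 19.7
ee_pos: [0.5227, -0.0686, 0.076]
ee_rot: [2.297, 2.136, 0.004]
wrist_force: [0.8, -0.7, -0.3]
gripper_width: 0.003
```

Call:
servo_tool --series '[{"tx": -1.5,"ty": 1.5,"tz": 0,"turn": 0},{"tx": 0,"ty": 2,"tz": 0,"turn": 0},{"tx": 0,"ty": 0.7,"tz": 0,"turn": 0},{"tx": 0,"ty": 0,"tz": 0,"turn": 0},{"tx": 0,"ty": 0,"tz": 0,"turn": 0}]'

```text
t: 20.12
ee_pos: [0.5613, -0.0856, 0.0732]
ee_rot: [-2.303, -2.136, 0.001]
wrist_force: [-0.3, 0.4, -0.5]
gripper_width: 0.001
```

Run:
```python
from h import *
grab('side','side16');grab('top','top16')
b=cv2.imread('pics/side16.png')[160:230,210:280];a=cv2.imread('pics/top16.png')[160:235,190:285]
cv2.imwrite('pics/c16.png',np.hstack([cv2.resize(b,(400,400),interpolation=cv2.INTER_CUBIC),cv2.resize(a,(400,400),interpolation=cv2.INTER_CUBIC)]))
s=sensors.observe();print(s['t'],s['ee_pos'],np.degrees(2*np.arctan2(s['ee_rot'][1],s['ee_rot'][0])),s['wrist_force'])
```

```text
20.2167 [ 0.56063612 -0.08511512  0.07302881] -274.2882617402675 [ 0.39228071 -0.33577321 -0.05281448]
```

View pics/c16.png

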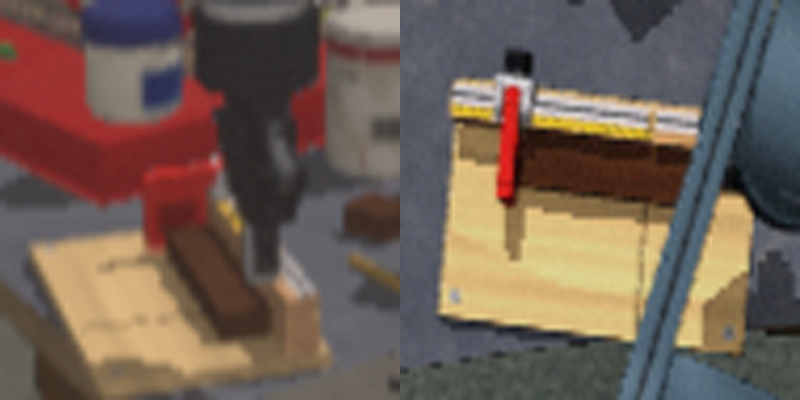

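The top view shows the batten parallel and against the fence, its left end at the red stop (about (520,160)). Now a light end nudge.

Call:
servo_tool --series '[{"tx": 0,"ty": 0,"tz": 2.5,"turn": 0},{"tx": 0,"ty": 0,"tz": 2.5,"turn": 0},{"tx": 1,"ty": 0,"tz": 0,"turn": 0},{"tx": 0.5,"ty": 0,"tz": 0,"turn": 0},{"tx": 0.5,"ty": 0,"tz": 0,"turn": 0}]'

```text
t: 20.63
ee_pos: [0.5634, -0.0651, 0.0241]
ee_rot: [2.303, 2.136, 0.0]
wrist_force: [-0.1, -0.1, 1.3]
gripper_width: -0.005
```

Call:
servo_tool --series '[{"tx": 0.3,"ty": 0,"tz": 0,"turn": 0},{"tx": 0.3,"ty": 0,"tz": 0,"turn": 0},{"tx": 0.2,"ty": 0,"tz": 0,"turn": 0},{"tx": 0,"ty": 0,"tz": 0,"turn": 0}]'

```text
t: 20.97
ee_pos: [0.5644, -0.058, 0.0241]
ee_rot: [2.303, 2.135, 0.001]
wrist_force: [-0.8, 0.6, 0.2]
gripper_width: 0.001
```

Call:
servo_tool --series '[{"tx": 0.2,"ty": 0,"tz": 0,"turn": 0},{"tx": 0.2,"ty": 0,"tz": 0,"turn": 0},{"tx": 0.1,"ty": 0,"tz": 0,"turn": 0},{"tx": 0,"ty": 0,"tz": 0,"turn": 0}]'

```text
t: 21.3
ee_pos: [0.5643, -0.0533, 0.0233]
ee_rot: [-2.304, -2.135, 0.0]
wrist_force: [-0.5, 0.4, -0.7]
gripper_width: 0.004
```

Call:
servo_tool --series '[{"tx": 0.2,"ty": 0,"tz": 0,"turn": 0},{"tx": 0.1,"ty": 0,"tz": 0,"turn": 0},{"tx": 0,"ty": 0,"tz": 0,"turn": 0}]'

```text
t: 21.55
ee_pos: [0.5645, -0.0521, 0.0234]
ee_rot: [2.302, 2.135, -0.003]
wrist_force: [-1.3, -7.8, 0.3]
gripper_width: -0.002
```

Contact with the stop is confirmed at 8 N. Now to the front, mid-length, for the final push.

Call:
servo_tool --series '[{"tx": -1.5,"ty": 0,"tz": 0,"turn": 0},{"tx": 0,"ty": 0,"tz": -2.5,"turn": 0},{"tx": 0,"ty": -3,"tz": -2.5,"turn": 0},{"tx": 2,"ty": -2.5,"tz": 0,"turn": 0},{"tx": 4,"ty": 0,"tz": 0,"turn": 0}]'

```text
t: 21.97
ee_pos: [0.5097, -0.0034, 0.074]
ee_rot: [-2.309, -2.129, 0.003]
wrist_force: [-0.5, 0.5, -0.4]
gripper_width: -0.001
```

Call:
servo_tool --series '[{"tx": 4,"ty": 0,"tz": 0,"turn": 0},{"tx": 0,"ty": 0,"tz": 2,"turn": 0},{"tx": 0,"ty": 0,"tz": 2.8,"turn": 0},{"tx": 0,"ty": 0,"tz": 0,"turn": 0},{"tx": 0,"ty": 0,"tz": 0,"turn": 0}]'

```text
t: 22.38
ee_pos: [0.5147, 0.0389, 0.0244]
ee_rot: [-2.302, -2.134, 0.004]
wrist_force: [-0.1, -0.1, 0.2]
gripper_width: 0.005
```

Run:
```python
from h import *
grab('side','side17')
b=cv2.imread('pics/side17.png')[155:225,215:285]
cv2.imwrite('pics/c17.png',cv2.resize(b,(500,500),interpolation=cv2.INTER_CUBIC))
s=sensors.observe();print(s['t'],s['ee_pos'],s['wrist_force'])
```

```text
22.4333 [0.51601157 0.03841274 0.02548584] [0.62606514 0.62244878 0.4274589 ]
```

View pics/c17.png

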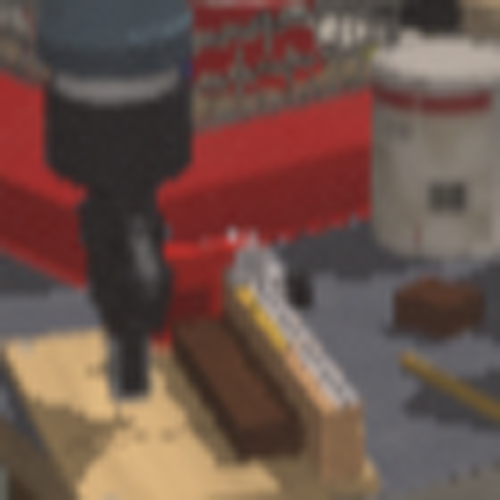

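Call:
servo_tool --series '[{"tx": 0,"ty": 1,"tz": 0,"turn": 0},{"tx": 0,"ty": 0.8,"tz": 0,"turn": 0},{"tx": 0,"ty": 0.6,"tz": 0,"turn": 0},{"tx": 0,"ty": 0.4,"tz": 0,"turn": 0},{"tx": 0,"ty": 0,"tz": 0,"turn": 0}]'

```text
t: 22.85
ee_pos: [0.5438, 0.0361, 0.0255]
ee_rot: [-2.304, -2.134, 0.003]
wrist_force: [-3.4, -0.6, 1.5]
gripper_width: 0.001
```

Call:
servo_tool --series '[{"tx": 0,"ty": 0.4,"tz": 0,"turn": 0},{"tx": 0,"ty": 0.3,"tz": 0.2,"turn": 0},{"tx": 0,"ty": 0.2,"tz": 0.2,"turn": 0},{"tx": 0,"ty": 0,"tz": 0,"turn": 0}]'

```text
t: 23.18
ee_pos: [0.5437, 0.0368, 0.0193]
ee_rot: [-2.293, -2.126, 0.02]
wrist_force: [-20.2, 1.3, 9.1]
gripper_width: -0.001
```

Call:
servo_tool --series '[{"tx": 0,"ty": 0.3,"tz": 0,"turn": 0},{"tx": 0,"ty": 0.3,"tz": 0,"turn": 0},{"tx": 0,"ty": 0,"tz": 0,"turn": 0},{"tx": 0,"ty": 0,"tz": 0,"turn": 0},{"tx": 0,"ty": 0,"tz": 0,"turn": 0}]'

```text
t: 23.6
ee_pos: [0.5438, 0.0371, 0.0182]
ee_rot: [-2.286, -2.121, 0.032]
wrist_force: [-34.7, 1.1, 15.9]
gripper_width: 0.0
```

Call:
servo_tool --series '[{"tx": 0,"ty": 0,"tz": 0,"turn": 0},{"tx": 0,"ty": 0,"tz": 0,"turn": 0},{"tx": 0,"ty": 0,"tz": 0,"turn": 0},{"tx": 0,"ty": 0,"tz": 0,"turn": 0},{"tx": 0,"ty": 0,"tz": 0,"turn": 0}]'

```text
t: 24.02
ee_pos: [0.5438, 0.0371, 0.0182]
ee_rot: [-2.286, -2.121, 0.032]
wrist_force: [-35.0, 1.1, 16.0]
gripper_width: 0.001
```

Run:
```python
from h import *
grab('side','side18');grab('top','top18')
b=cv2.imread('pics/side18.png')[155:225,215:285];a=cv2.imread('pics/top18.png')[100:240,150:420]
cv2.imwrite('pics/c18.png',np.hstack([cv2.resize(b,(400,400),interpolation=cv2.INTER_CUBIC),cv2.resize(a,(400,400),interpolation=cv2.INTER_CUBIC)]))
s=sensors.observe();print(s['t'],s['ee_pos'],s['ee_rot'],s['wrist_force'],s['ft_torque'])
```

```text
24.1167 [0.54378698 0.03710467 0.01822015] [-2.28580246 -2.12075473  0.03236572] [-34.1773094    0.71879098  15.75786564] [0.10475341 5.4641267  0.01204748]
```

View pics/c18.png

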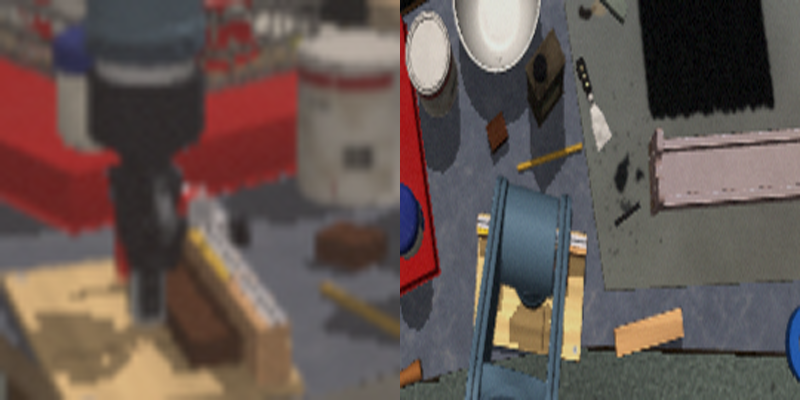

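The side view shows the finger pressing the batten's front face. I'll do one more check of the gap at the fence and stop, using the unobstructed top view taken before the final push.

Run:
```python
from h import *
d=load('top16'); b=d['img'][170:210,205:265,::-1]
cv2.imwrite('pics/c19.png',cv2.resize(b,(780,520),interpolation=cv2.INTER_CUBIC))
for c in (225,235,245):
    print(c,[d['img'][r,c].tolist() for r in range(180,206)])
# expected rows of fence-top front edge (z .052), batten rear top (z .034) if flush at x=.589
for x in(.583,.589,.595): print(x,proj(d,[[x,.037,.052],[x,.037,.034],[x,.037,.012],[x-.034,.037,.034]]).round(1).tolist())
```

```text
225 [[181, 174, 177], [206, 189, 175], [222, 191, 46], [213, 179, 57], [70, 49, 32], [48, 24, 13], [44, 24, 15], [44, 20, 12], [74, 38, 21], [72, 39, 23], [71, 40, 24], [70, 36, 23], [69, 38, 21], [72, 38, 22], [76, 41, 26], [56, 39, 27], [134, 107, 67], [139, 109, 70], [140, 112, 74], [148, 117, 77], [221, 189, 125], [223, 193, 130], [220, 193, 129], [221, 191, 125], [219, 199, 132], [224, 207, 140]]
235 [[130, 128, 128], [182, 176, 176], [206, 189, 177], [220, 186, 48], [208, 176, 54], [71, 51, 33], [51, 25, 16], [43, 22, 13], [49, 26, 17], [76, 39, 22], [78, 39, 22], [73, 36, 20], [72, 37, 22], [65, 37, 22], [72, 37, 23], [71, 36, 20], [53, 40, 26], [129, 105, 67], [135, 108, 71], [136, 110, 70], [143, 115, 74], [220, 183, 122], [222, 191, 130], [219, 191, 126], [222, 192, 128], [219, 197, 129]]
245 [[212, 203, 208], [147, 145, 147], [171, 163, 165], [215, 199, 188], [192, 163, 46], [204, 174, 53], [69, 44, 30], [50, 27, 19], [49, 27, 18], [49, 27, 16], [76, 37, 22], [77, 40, 23], [78, 38, 21], [73, 36, 20], [63, 34, 19], [70, 39, 22], [67, 34, 17], [38, 23, 15], [130, 103, 67], [128, 99, 65], [133, 107, 67], [197, 162, 106], [221, 184, 124], [221, 191, 125], [221, 193, 130], [222, 189, 125]]
0.583 [[240.5, 187.2], [240.6, 187.8], [240.7, 188.5], [240.3, 198.2]]
0.589 [[240.5, 185.3], [240.6, 186.0], [240.8, 186.7], [240.4, 196.3]]
0.595 [[240.5, 183.5], [240.7, 184.1], [240.8, 184.9], [240.4, 194.5]]
```

View pics/c19.png

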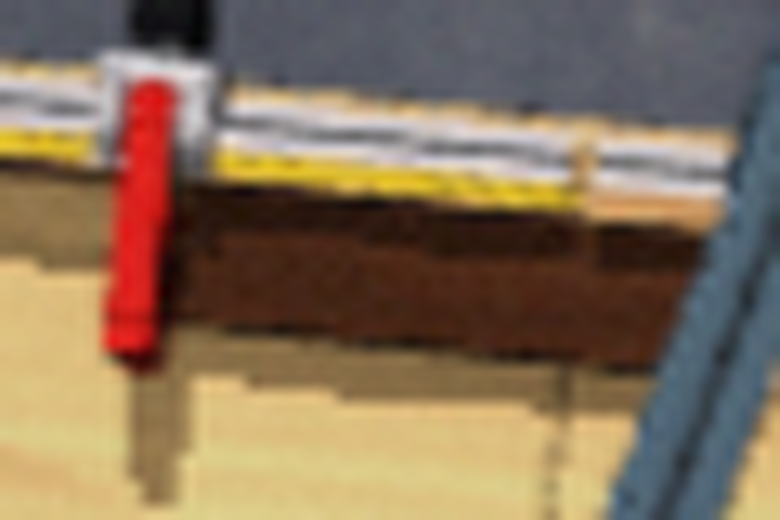

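The batten's dark top meets the yellow fence scale with no board showing between them, and its left end meets the stop. Force is steady at 35 N forward and 16 N down. Handing in.

```bash
python3 -c "
from plant import finish_job, sensors
print(finish_job()); s=sensors.observe(); print(s['t'],s['ee_pos'],s['wrist_force'])"
```

```text
the job is handed in; nothing more can be done
None
the job is handed in; nothing more can be done
```

I handed the job in with the red stop down, the dark batten flat on the board against the fence and the stop, and the arm still pushing. The clock read about 24 s of the 58 s allowed. `finish_job()` gives no verdict.

**What I did**
1. I swung the stop down first. It took three pushes from behind. In the first two the push went through the hinge pin, with up to about 54 N of wrist force on the fingertips; a push nearer its free end tipped it over.
2. I gripped the dark batten, set it on the board and butted it against the stop while still holding it (about 15 N).
3. I pushed it forward to the fence with closed fingers, then turned the gripper a quarter turn because a knuckle looked close to the fence. After that I pushed forward again and nudged its right end to the stop (8 N).
4. The final push is at mid-length on the front face. It is steady at about 35 N into the fence and 16 N down. The down part acts through friction on that face, not from above.

**Last checks**
- **At the fence:** the top view taken just before the end nudge shows the dark batten meeting the fence scale with no board visible between them. The contact point was the same within about 1 mm in each later push.
- **At the stop:** in that same top view the left end meets the stop, and the nudge that followed confirmed contact.
- **Other items:** the pale batten, offcut, pencil and can looked unmoved in the last top view. I did not re-check the saw.

**Disagreements**
- My early estimate of the fence face was about 6–8 mm too far back compared with the contact and the later views.
- During the first forward push I read the side view as a knuckle on the fence and a small gap. The wrist torque later suggested that push was already through the fingertip.
- The arm hid the top view of the batten after the final push, so for that moment I relied on the side view and the force readings.

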